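Fit the new lamp and hold the cover over the UV lamp box

ROBOT

A 6-joint arm with a two-finger parallel gripper is mounted at the origin on the work surface. World frame = base frame: x ahead of the robot, y to its left, z up, the work surface at z = 0. Lengths are in mm, angles in rad, forces in N, time in s.
With the tool pointing down it reaches from about 350 to 875 mm from the base axis. Payload 4.2 kg.
Tool frame: the origin (TCP) lies at the very end of the fingers, on their centre line; the grasp point (between the pads) lies 19 mm behind it (arm.grasp_offset is the distance from the TCP to the grasp point, in mm); z points along the fingers, y is the direction in which the jaws open and shut (so a half turn about z gives the same grasp; the last joint's range is limited). The gripper opens to 85 mm and grips with 20 to 120 N. Pads are 22 mm wide; open, the fingers measure 114 mm over their backs; the gripper's body (76 mm by 85 mm) begins 54 mm behind the grasp point. The pads swing forward as they close: fully open they stand 13 mm farther back than shut.
Start: joints at [-0.901, 0.385, 0.008, 0, -1.194, -0.259], TCP at [249.602, -572.973, 231.312] pointing down, gripper open.
Joint ranges: [-3.14, 3.14], [-1.21, 2.06], [-1.07, 1.41], [-3.16, 2.05], [-2.99, -0.16], [-3.1, 3.1]. Speed limits (rad/s): [2.79, 2.79, 3.14, 3.14, 3.14, 3.14].

INTERFACE

Orientations are given as a unit quaternion [x, y, z, w].
In Python, from bench import arm gives the robot as it stands.
- The arm moves only by the tool arm_command, never from a script. Its argument "commands" is one flat list of numbers, 4 for each row, row after row: the shift along the tool's x, y, z in m, then the turn about the tool's z in degrees. In form: [tx, ty, tz, roll, tx, ty, tz, roll, ...]. A call has exactly 5 rows; each row shifts and turns the pose as measured when the row begins, along the tool's axes as they then stand; what a row does not reach is not made up. A row lasts 1/10 s, in which the tool goes at most 50 mm and 8.59 degrees, less where a joint would pass 70% of its speed; a pose out of reach is approached as far as the arm can. A call with a gripper value outside its range is refused whole. "jaw" is the opening, from 0 (shut) to 1 (fully open), set as the call begins (left out, the last holds). The fingers move at their own pace and stop on an object; the grip force is fixed at half the most. Time passes only in rows, so rows that do not move let the fingers close, or fill a call up. It gives the time, the measured TCP pose, the force and the opening at its end, in the units of the state.
- arm.read_state(): the state, without advancing time (a new reading comes with each control period).
- arm.get_image(name): name is "side" or "top" or "wrist"; returns the picture (480x640x3 uint8, red, green, blue); there is no depth.
- arm.camera_info(name): a dict with "camera_matrix" (3x3 intrinsics, pixels), "world_from_camera" (4x4, takes a point from camera to world coordinates). Camera axes: x right, y down, z forward; pixel columns grow to the right and rows downward; lengths in mm; the calibration is good to about 2 mm. The wrist camera is an equidistant fisheye: a pixel r from the principal point sees the ray r / f radians off the axis. A picture is of the moment at which its call begins: read the wrist's pose just before it. camera_info takes no time and is no camera call; for the wrist camera it gives the pose at the moment of the call.
- arm.job_done(): hands the job in, once; it reports no verdict.
Trained networks look in the newest picture that a camera, given by its name, has taken for a name from the list of things; names that differ only in an ending like _2 or _b are one class to them, and where a whole thing is asked for, a point or a joint stands for the part that bears it (a point fixed in the world has none). Each returns a list of dicts, best first, with "confidence" (0 to 1); they miss things now and then, are a little off and sometimes report something else, mostly with a low value. They report only what shows in the picture. A call takes as long as a camera call. They do not tell look-alikes from the thing itself.
- arm.regions_of(camera, target): "mask" (480x640 bool, what is visible of it).
- arm.place_of(camera, target): "centre" ([x, y, z] in mm, in the coordinates of the camera as it stood for that picture, good to about 4 mm: a listed point, or the origin of a listed thing).
The state is a dict: "clock": time; "joints": joint angles; "joint_vel": joint speeds; "joint_efforts": joint torques, N m; "position": TCP position; "ee_rot": TCP orientation; "contact_force": force on the tool from outside, world axes, zero at the start; "wrist_torque": the same for the moment, N m; "gripper_width": finger opening in mm.
Only numpy, scipy, OpenCV 4.12 (cv2) and the standard library are available. Lean on these libraries where they do the work, as an engineer would, in place of code of your own. Each camera call takes 0.05 s, during which the arm holds its last target.

TASK

Take the new UV lamp from its packing tray and lay it gently in the empty cradle of the open lamp box, pointing the same way as the lamp beside it (black base in the white lampholder), and let go of it. Then pick up the cover plate and hold it level and still about 10 mm above the box, the right way round, with its four screw holes straight above the four threaded holes, and finish while still holding it there, so that a colleague can start the screws. Leave the fitted lamp, bottle, screwdriver and screw dish alone.

Things in the scene. Friction and masses are not known exactly. Their poses are not given: they have to be found in the camera images.
- box: open white metal UV lamp box, fixed to the bench, 200 (x) x 162 (y) x 64 mm high, walls 3 mm, open on top. Origin: centre of its underside; x along its length, towards the end with the two white lampholders. Lamp cradles lie along x at y = +32 mm (empty) and y = -32 mm (holds the fitted lamp). Inside, beside the middle of the empty cradle, fingers may go down to 10 mm above the bench
- seat (a point): where the middle of the new lamp belongs: on its axis, 40 mm above the bench, 24 mm below the rim; axes as the box. The cradle is two open 45-degree Vs, flanks up to 44 mm above the bench: white lampholder at x = 46..64 mm, steel clip at x = -50..-40 mm from here. Between them fingers have 38 mm free beside the lamp on the wall side, 48 mm to the other lamp
- seat_base (a point): where the middle of the new lamp's black base must lie, 55 mm along the box's +x from seat, over the white lampholder
- lamp: the new UV lamp, lying level in its packing tray at first: frosted pale-blue tube 16 mm diameter, 110 mm long, with a black base 20 mm diameter, 28 mm long at its +x end, 138 mm overall, about 60 g. Origin: on the axis at mid-length (38 mm above the bench at first); x axis along the lamp towards the base
- lamp_base (a point): middle of the new lamp's black base, on the axis, 55 mm from the lamp's origin
- tray: grey-brown moulded packing tray, fixed, 170 x 70 mm, walls 14 mm high; two open V ribs (x = -53..-37 and 47..63 mm, up to 39 mm high) carry the new lamp. Origin: centre of its underside; x axis along the lamp towards its base. It may lie on either side of the box, the cover on the other
- cover: white cover plate lying flat on the bench, 200 (x) x 162 (y) x 4 mm, about 0.32 kg, with a black pull handle on top in the middle and dark vent slots near its +x end. Origin: centre of its underside, z up. Four through holes of 12 mm. It fits one way only: its +x end (the hole pair set closer together, and the vents) goes over the lampholder end of the box. Put on, its axes are those of the box
- handle (a point): middle of the cover's handle bar, 35 mm above the plate's underside. The bar runs along the cover's x, 104 mm long, 14 mm wide, 18 mm high, 22 mm of free room between it and the plate, feet at x = +-45 mm
- hole1 (a point): cover hole 1, at the underside, at x 88, y 45 mm of the cover
- hole2 (a point): cover hole 2, at the underside, at x 88, y -45 mm
- hole3 (a point): cover hole 3, at the underside, at x -88, y 67 mm
- hole4 (a point): cover hole 4, at the underside, at x -88, y -67 mm
- thread1 (a point): threaded hole (dark 5 mm hole in a brass insert) 1 of the box, at its rim 64 mm above the bench, at x 88, y 45 mm of the box; belongs under hole1
- thread2 (a point): threaded hole 2, x 88, y -45 mm; belongs under hole2
- thread3 (a point): threaded hole 3, x -88, y 67 mm; belongs under hole3
- thread4 (a point): threaded hole 4, x -88, y -67 mm; belongs under hole4
- old_lamp: the lamp already fitted in the box, same shape as the new one, base in the lampholder; leave it in place
- bottle: small amber bottle with a blue cap, 56 mm diameter, 110 mm high, standing on the bench; leave it. Origin: centre of its underside
- driver: screwdriver, 190 mm, green handle, lying on the bench; leave it
- dish: small round steel dish with the four cover screws, 64 mm diameter, 14 mm high; leave it. Origin: centre of its underside
Not all that is in view belongs to the job. Leave any pink, purple or red look-alike of the lamp alone.

How it is judged (in metres and radians):
On the way:
1. the new lamp lies in the empty cradle, base in the lampholder, let go and at rest (distance between lamp and seat below 0.008 m and distance between lamp_base and seat_base below 0.008 m and contact force between the fingers and lamp below 0.05 N and linear speed of lamp below 0.02 m/s), for 0.2 s.
At the end, for the whole second after the job is handed in: New lamp untouched in the cradle, middle and base within 8 mm. Cover held by the fingers alone, level within 4 degrees, still, touching neither box nor lamps, every hole within 3.5 mm sideways of its threaded hole and 3 to 20 mm above it (distance between lamp and seat below 0.008 m and distance between lamp_base and seat_base below 0.008 m and horizontal distance between hole1 and thread1 below 0.0035 m and horizontal distance between hole2 and thread2 below 0.0035 m and horizontal distance between hole3 and thread3 below 0.0035 m and horizontal distance between hole4 and thread4 below 0.0035 m and z of hole1 in the frame of thread1 between 0.003 and 0.02 m and z of hole2 in the frame of thread2 between 0.003 and 0.02 m and z of hole3 in the frame of thread3 between 0.003 and 0.02 m and z of hole4 in the frame of thread4 between 0.003 and 0.02 m and angle between cover's own z axis and vertical below 0.07 rad and linear speed of cover below 0.02 m/s and angular speed of cover below 0.15 rad/s and contact force between the fingers and cover above 1 N and contact force between cover and box below 0.1 N and contact force between cover and lamp below 0.1 N and contact force between cover and old_lamp below 0.1 N and contact force between the fingers and lamp below 0.05 N); the arm keeps its last pose, push and grip.
It fails at once if the new lamp is dropped or thrown (moves faster than 0.5 m/s out of the fingers) (contact force between the fingers and lamp below 0.01 N and linear speed of lamp above 0.5 m/s).
It fails at once if the fitted lamp is moved by more than 10 mm (distance of old_lamp from where it was at the start of the episode above 0.01 m).
It fails at once if the bottle, the screwdriver or the screw dish is moved by more than 20 mm (distance of any of bottle, driver, dish from where it was at the start of the episode above 0.02 m).
It also fails if it takes over 51 s, if anything falls off the work surface, if the arm or the gripper's body presses on something with over 40 N, if the wrist force passes 120 N, or if a joint passes its speed limit or range.

## Working session

There is one attempt and no reset: what is moved stays moved. The work goes in short steps, Python scripts to look and compute and a tool call to move; the robot and the scene stay as the last step left them, time stands still between calls to the robot, and variables do not carry over. Pictures are saved under pics/ and viewed, and the job is handed in when it is done.

Besides the shell and the picture viewer there is one more tool, called after "Call:" as a command line: name --argument value ..., lists and objects as JSON in quotes. arm_command: Moves the arm, as the interface text tells. Its arguments: {"type":"object","properties":{"commands":{"type":"array"},"jaw":{"type":"number"}},"required":["commands"]}

```bash
ls; mkdir -p pics; python3 - <<'E'
from bench import arm
import cv2
print(arm.read_state())
for n in ("top","side","wrist"):
    im=arm.get_image(n); cv2.imwrite(f"pics/{n}0.png",im[:,:,::-1])
    i=arm.camera_info(n); print(n,i)
print(arm.read_state()["clock"])
E
```

```text
pics
{'clock': 0.0, 'joints': array([-9.01420289e-01,  3.85553814e-01,  6.59707659e-03, -5.16616206e-04,
       -1.19399448e+00, -2.58600089e-01]), 'joint_vel': array([-8.79454400e-04,  1.81813461e-05,  1.13605433e-03,  1.50251820e-04,
        1.93480517e-03,  1.78146676e-04]), 'joint_efforts': array([ 5.82957136e-05, -3.92287838e+01,  1.88400900e+01,  4.18620095e+00,
       -4.60841926e-03,  7.22824382e-06]), 'position': array([ 249.35534517, -572.45046048,  230.20937637]), 'ee_rot': array([-2.03853570e-01,  9.79000768e-01,  1.07097548e-03, -2.67475527e-04]), 'contact_force': array([ 0.97110685,  0.75983182, -0.58012957]), 'wrist_torque': array([-0.05491141,  0.0011748 ,  0.01967089]), 'gripper_width': 85.54500003350961}
top {'camera_matrix': array([[564.7201493 ,   0.        , 317.31922376],
       [  0.        , 564.7201493 , 229.51901181],
       [  0.        ,   0.        ,   1.        ]]), 'world_from_camera': array([[-1.21569615e-02, -9.98448485e-01,  5.43399581e-02,
         4.39088580e+02],
       [-9.99755397e-01,  1.11328018e-02, -1.91104083e-02,
        -4.89425057e+01],

[... 559 characters left out ...]
2e-02, -8.39270559e-01, -5.43604232e-01,
         7.57787184e+02],
       [ 0.00000000e+00,  0.00000000e+00,  0.00000000e+00,
         1.00000000e+00]])}
wrist {'camera_matrix': array([[371.64829954,   0.        , 322.02921251],
       [  0.        , 371.64829954, 247.93007189],
       [  0.        ,   0.        ,   1.        ]]), 'world_from_camera': array([[-3.99549621e-01,  8.79512010e-01,  2.58493183e-01,
         1.83412374e+02],
       [ 9.16710387e-01,  3.82882851e-01,  1.14205031e-01,
        -6.01648372e+02],
       [ 1.47208925e-03,  2.82593962e-01, -9.59238492e-01,
         3.74012539e+02],
       [ 0.00000000e+00,  0.00000000e+00,  0.00000000e+00,
         1.00000000e+00]])}
0.15
```

View pics/top0.png

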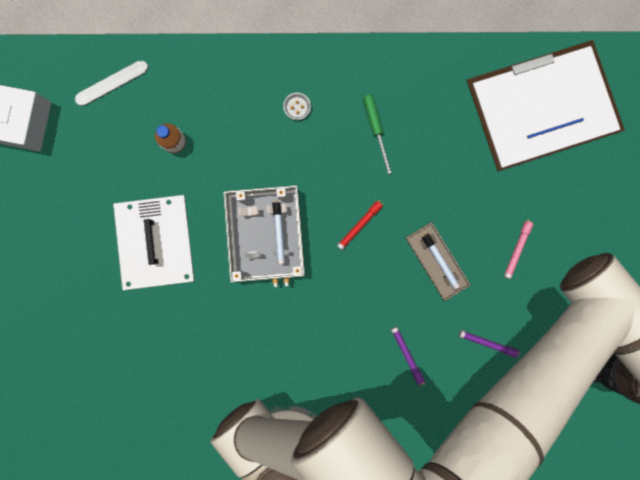

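View pics/side0.png

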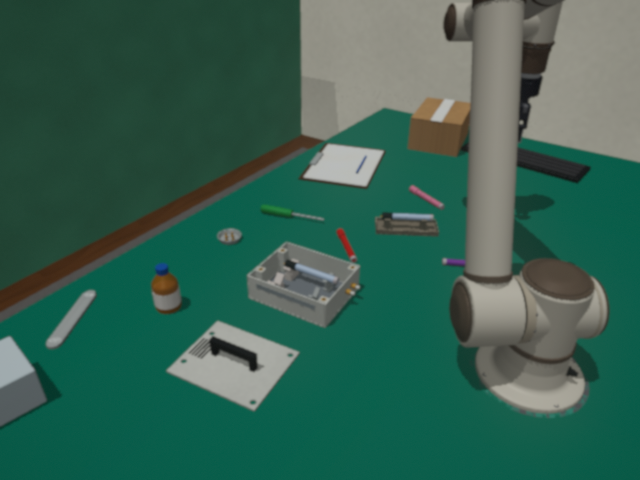

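View pics/wrist0.png

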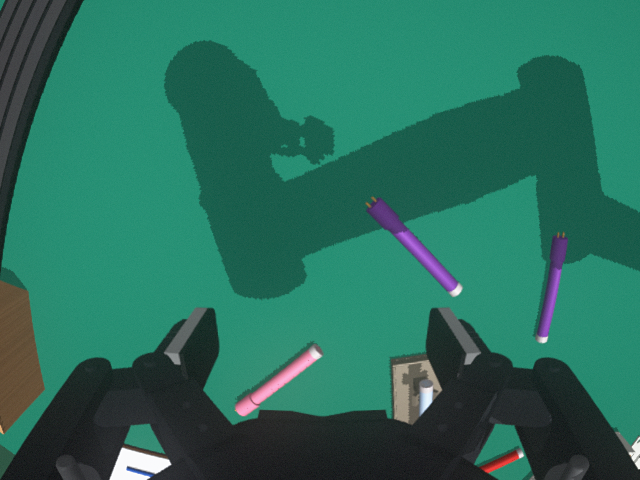

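The top view shows the tray at (437,262) with the base up-left, the box at (263,234) with its lampholders at the top edge (y≈210), and the cover at (153,243) with vents at the top. The old lamp is in the right cradle, so the left one is empty. The coloured sticks are decoys.

```bash
cat > h.py <<'E'
import numpy as np, cv2
from bench import arm
from scipy.spatial.transform import Rotation as R
def w(cam,p,info=None):
    T=(info or arm.camera_info(cam))["world_from_camera"]; return T[:3,:3]@np.asarray(p)+T[:3,3]
def ray(cam,uv,info):
    K=info["camera_matrix"]; a=np.array([(uv[0]-K[0,2])/K[0,0],(uv[1]-K[1,2])/K[1,1]])
    if cam=="wrist":
        r=np.hypot(*a); d=np.array([*(a/max(r,1e-9)*np.sin(r)),np.cos(r)])
    else: d=np.array([*a,1.])
    T=info["world_from_camera"]; return T[:3,3],T[:3,:3]@d
def onz(cam,uv,z,info):
    o,d=ray(cam,uv,info); return o+d*(z-o[2])/d[2]
def proj(cam,p,info):
    K=info["camera_matrix"];T=info["world_from_camera"]; q=T[:3,:3].T@(np.asarray(p)-T[:3,3])
    if cam=="wrist":
        th=np.arctan2(np.hypot(q[0],q[1]),q[2]); a=q[:2]/max(np.hypot(q[0],q[1]),1e-9)*th
    else: a=q[:2]/q[2]
    return a*K[0,0]+K[:2,2]
E
python3 - <<'E'
from h import *
for c in ("top","side"):
    i=arm.camera_info(c)
    for t in ("lamp","lamp_base","tray","box","seat","seat_base","cover","handle","hole1","hole2","hole3","hole4","thread1","thread2","thread3","thread4","bottle","dish","driver"):
        r=arm.place_of(c,t)
        print(c,t,[(np.round(w(c,x["centre"],i)).tolist(),round(x["confidence"],2)) for x in r[:3]])
print(arm.read_state()["clock"])
E
```

```text
top lamp [([435.0, -353.0, 38.0], 0.86), ([244.0, -467.0, 5.0], 0.86), ([519.0, -170.0, 11.0], 0.8)]
top lamp_base [([481.0, -326.0, 36.0], 0.93), ([229.0, -517.0, 12.0], 0.9), ([510.0, -567.0, 5.0], 0.72)]
top tray [([435.0, -354.0, -3.0], 0.76)]
top box [([503.0, 48.0, -0.0], 0.56), ([549.0, 77.0, 42.0], 0.46)]
top seat [([502.0, 78.0, 39.0], 0.76)]
top seat_base [([549.0, 81.0, 41.0], 0.78)]
top cover [([482.0, 306.0, -4.0], 0.85), ([402.0, 233.0, 2.0], 0.56), ([590.0, 6.0, 67.0], 0.52)]
top handle [([486.0, 305.0, 31.0], 0.84)]
top hole1 [([390.0, 359.0, 0.0], 0.97), ([564.0, 360.0, -2.0], 0.9), ([581.0, 268.0, -3.0], 0.63)]
top hole2 [([390.0, 359.0, 0.0], 0.97), ([564.0, 360.0, -2.0], 0.9), ([581.0, 268.0, -3.0], 0.63)]
top hole3 [([390.0, 359.0, 0.0], 0.97), ([564.0, 360.0, -2.0], 0.9), ([581.0, 268.0, -3.0], 0.63)]
top hole4 [([390.0, 359.0, 0.0], 0.97), ([564.0, 360.0, -2.0], 0.9), ([581.0, 268.0, -3.0], 0.63)]
top thread1 [([418.0, -28.0, 62.0], 0.89), ([411.0, 107.0, 64.0], 0.72), ([592.0, 8.0, 66.0], 0.67)]
top thread2 [([418.0, -28.0, 62.0], 0.89), ([411.0, 107.0, 64.0],
[... 1093 characters left out ...]
571.0, 360.0, -4.0], 0.89), ([576.0, 269.0, 2.0], 0.73), ([392.0, 360.0, -0.0], 0.67)]
side hole4 [([571.0, 360.0, -4.0], 0.89), ([576.0, 269.0, 2.0], 0.73), ([392.0, 360.0, -0.0], 0.67)]
side thread1 [([586.0, 97.0, 57.0], 0.91), ([415.0, -28.0, 63.0], 0.85)]
side thread2 [([586.0, 97.0, 57.0], 0.91), ([415.0, -28.0, 63.0], 0.85)]
side thread3 [([586.0, 97.0, 57.0], 0.91), ([415.0, -28.0, 63.0], 0.85)]
side thread4 [([586.0, 97.0, 57.0], 0.91), ([415.0, -28.0, 63.0], 0.85)]
side bottle [([718.0, 256.0, -1.0], 0.62), ([485.0, 300.0, 31.0], 0.25)]
side dish [([793.0, -31.0, -4.0], 0.81), ([497.0, 76.0, 40.0], 0.36), ([546.0, 79.0, 36.0], 0.25)]
side driver [([728.0, -224.0, -4.0], 0.88)]
2.05
```

```bash
cat >> h.py <<'E'
def plan(target,yaw_y=None):
    """print tool-frame shift to world target (mm); yaw_y = wanted world heading of tool y (deg)"""
    s=arm.read_state(); M=R.from_quat(s["ee_rot"]).as_matrix()
    d=M.T@(np.asarray(target,float)-s["position"])
    yy=np.degrees(np.arctan2(M[1,1],M[0,1]))
    print("t",round(s["clock"],2),"pos",np.round(s["position"],1),"yaw_y",round(yy,2),"tilt",np.round(M[:2,2],4),"F",np.round(s["contact_force"],1),"w",round(s["gripper_width"],1))
    print("tool shift mm",np.round(d,1),"roll deg",None if yaw_y is None else round((yy-yaw_y+90)%180-90,2), "j",np.round(s["joints"],2))
E
python3 - <<'E'
from h import *
plan([435,-353,200],120)
E
```

```text
t 2.05 pos [ 249.6 -573.   231.3] yaw_y 113.54 tilt [ 0. -0.] F [-0.2 -0.1 -0. ] w 85.4
tool shift mm [-257.8  127.6   31.3] roll deg -6.46 j [-0.9   0.38  0.01  0.   -1.19 -0.26]
```

Call:
arm_command --commands '[-0.046,0.021,0.003,-1.3,-0.046,0.021,0.003,-1.3,-0.046,0.021,0.003,-1.3,-0.046,0.021,0.003,-1.3,-0.046,0.021,0.003,-1.3]' --jaw 1.0

```text
clock: 2.55
position: [408.2, -381.5, 215.8]
ee_rot: [-0.255, 0.967, -0.001, 0.0]
contact_force: [-0.2, -0.9, 0.4]
gripper_width: 85.7
```

```bash
python3 - <<'E'
from h import *
plan([435,-353,200],120)
i=arm.camera_info("wrist"); im=arm.get_image("wrist"); cv2.imwrite("pics/w1.png",im[:,:,::-1])
for t in ("lamp","lamp_base","tray"):
    r=arm.place_of("wrist",t); print(t,[(np.round(w("wrist",x["centre"],i)).tolist(),round(x["confidence"],2)) for x in r[:4]])
plan([435,-353,200],120)
E
```

```text
t 2.55 pos [ 408.2 -381.5  215.8] yaw_y 119.58 tilt [ 0.0008 -0.0027] F [-0.2 -0.9  0.4] w 85.7
tool shift mm [-37.4  11.6  15.7] roll deg -0.42 j [-0.46  0.28 -0.18  0.   -1.1  -0.6 ]
lamp [([240.0, -467.0, 11.0], 0.96), ([434.0, -354.0, 37.0], 0.91), ([218.0, -278.0, 6.0], 0.8), ([517.0, -172.0, 9.0], 0.75)]
lamp_base [([169.0, -302.0, 11.0], 0.91), ([558.0, -214.0, 10.0], 0.78), ([475.0, -323.0, 39.0], 0.72), ([510.0, -563.0, 15.0], 0.56)]
tray [([434.0, -352.0, 1.0], 0.96)]
t 2.75 pos [ 408.  -382.1  215.9] yaw_y 119.7 tilt [ 0.0004 -0.0025] F [-0.3 -0.8 -0.4] w 85.5
tool shift mm [-37.9  12.   15.8] roll deg -0.3 j [-0.46  0.28 -0.18  0.   -1.1  -0.59]
```

View pics/w1.png

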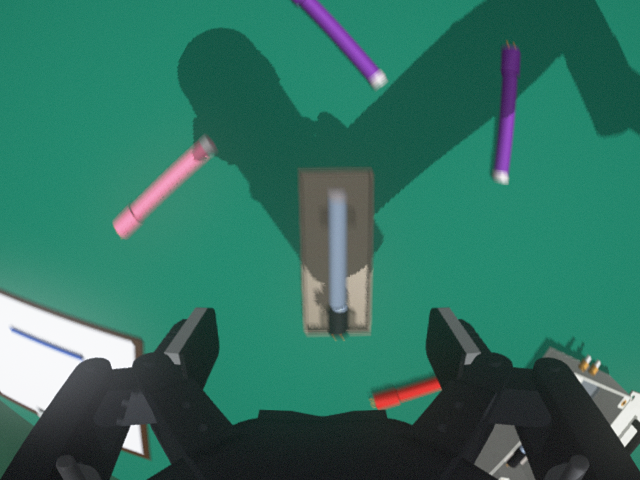

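The wrist view shows the lamp centred at about x=337, with the tube end at row 190 and the base end at row 334. The jaws sit either side of it. I'll take a still picture to get the axis.

```bash
python3 - <<'E'
from h import *
i=arm.camera_info("wrist"); im=arm.get_image("wrist"); cv2.imwrite("pics/w2.png",cv2.resize(im[150:360,260:420,::-1],None,fx=3.5,fy=2.8))
for r in arm.regions_of("wrist","lamp"):
    m=r["mask"]; ys,xs=np.nonzero(m)
    if 300<xs.mean()<380:
        P=np.array([onz("wrist",(x,y),38,i)[:2] for x,y in zip(xs,ys)]); c=P.mean(0)
        u,s,v=np.linalg.svd(P-c); d=v[0]*np.sign(v[0][0]); t=(P-c)@d; mid=c+d*(np.percentile(t,.5)+np.percentile(t,99.5))/2
        print(r["confidence"],m.sum(),c,"mid",mid,"len",np.ptp(t),"ang",np.degrees(np.arctan2(d[1],d[0])),"wid",np.ptp((P-c)@v[1]))
plan([435,-353,200],120)
E
```

```text
0.82 2796 [ 433.59123742 -353.37150442] mid [ 435.33082579 -352.34366909] len 144.65888570807638 ang 30.57670586533825 wid 21.1779903204362
t 2.85 pos [ 406.9 -383.6  215.8] yaw_y 119.5 tilt [ 0.0004 -0.0025] F [ 0.2 -0.5  0.3] w 85.1
tool shift mm [-39.5  12.8  15.7] roll deg -0.5 j [-0.46  0.28 -0.18  0.   -1.1  -0.59]
```

View pics/w2.png

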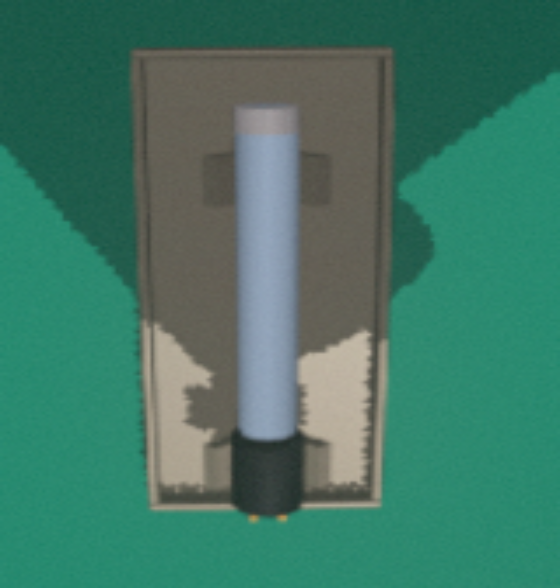

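Call:
arm_command --commands '[-0.019,0.006,0.03,-0.5,-0.019,0.006,0.03,-0.5,0,0,0.03,0,0,0,0.02,0,0,0,0,0]' --jaw 0.5

```text
clock: 3.35
position: [431.9, -362.1, 104.5]
ee_rot: [-0.256, 0.967, -0.004, 0.002]
contact_force: [-0.2, -0.5, 0.7]
gripper_width: 42.8
```

```bash
python3 - <<'E'
from h import *
plan([434,-353,19],120.6)
i=arm.camera_info("wrist"); im=arm.get_image("wrist"); cv2.imwrite("pics/w3.png",im[:,:,::-1])
for r in arm.regions_of("wrist","lamp"):
    m=r["mask"]; ys,xs=np.nonzero(m)
    if 250<xs.mean()<420:
        P=np.array([onz("wrist",(x,y),38,i)[:2] for x,y in zip(xs,ys)]); c=P.mean(0)
        u,s,v=np.linalg.svd(P-c); d=v[0]*np.sign(v[0][0]); t=(P-c)@d; mid=c+d*(np.percentile(t,.5)+np.percentile(t,99.5))/2
        print(r["confidence"],m.sum(),c,"mid",mid,"len",np.ptp(t),"ang",np.degrees(np.arctan2(d[1],d[0])),"wid",np.ptp((P-c)@v[1]))
plan([434,-353,19],120.6)
E
```

```text
t 3.35 pos [ 431.9 -362.1  104.5] yaw_y 119.72 tilt [ 0.0055 -0.0067] F [-0.2 -0.5  0.7] w 42.8
tool shift mm [-6.2  7.6 85.5] roll deg -0.88 j [-0.41  0.4  -0.32  0.01 -0.84 -0.65]
0.91 348 [ 279.34018452 -405.0343517 ] mid [ 278.78026732 -404.42741875] len 18.094513917239183 ang -47.307364266584806 wid 11.343121870385573
0.56 6271 [ 431.75389063 -354.2604686 ] mid [ 436.65399914 -351.38446339] len 146.58947114506213 ang 30.40981638204557 wid 21.31688922821699
t 3.45 pos [ 433.8 -363.   107.5] yaw_y 119.78 tilt [ 0.0104 -0.0098] F [0.4 0.4 0.7] w 42.8
tool shift mm [-4.8  9.8 88.4] roll deg -0.82 j [-0.41  0.4  -0.32  0.01 -0.84 -0.65]
```

View pics/w3.png

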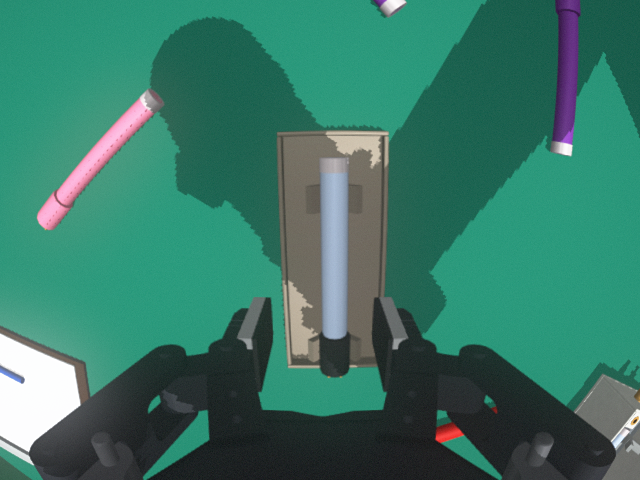

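Call:
arm_command --commands '[-0.003,0.006,0.005,-0.5,-0.002,0.004,0.02,-0.4,0,0,0.02,0,0,0,0.015,0,0,0,0,0]'

```text
clock: 3.95
position: [437.4, -355.6, 53.1]
ee_rot: [-0.264, 0.964, -0.012, 0.01]
contact_force: [-0.1, -0.5, -0.4]
gripper_width: 43.1
```

```bash
python3 - <<'E'
from h import *
plan([434,-353,19],120.6)
i=arm.camera_info("wrist"); im=arm.get_image("wrist"); cv2.imwrite("pics/w4.png",im[:,:,::-1])
plan([434,-353,19],120.6)
i=arm.camera_info("side"); im=arm.get_image("side"); u=proj("side",[434,-353,38],i).astype(int);print(u)
cv2.imwrite("pics/s4.png",cv2.resize(im[u[1]-80:u[1]+60,u[0]-90:u[0]+90,::-1],None,fx=4,fy=4))
plan([434,-353,19],120.6)
E
```

```text
t 3.95 pos [ 437.4 -355.6   53.1] yaw_y 120.59 tilt [ 0.0253 -0.0172] F [-0.1 -0.5 -0.4] w 43.1
tool shift mm [ 2.   4.9 34. ] roll deg -0.01 j [-0.39  0.46 -0.39  0.01 -0.69 -0.65]
t 4.0 pos [ 438.2 -356.1   54.3] yaw_y 120.62 tilt [ 0.0272 -0.0184] F [-0.1 -0.2  0. ] w 42.8
tool shift mm [ 2.6  5.9 35.2] roll deg 0.02 j [-0.39  0.46 -0.39  0.01 -0.69 -0.65]
[406 215]
t 4.05 pos [ 438.7 -356.4   55. ] yaw_y 120.62 tilt [ 0.0284 -0.0191] F [-0.7  0.1  1.3] w 42.5
tool shift mm [ 2.9  6.4 35.8] roll deg 0.02 j [-0.39  0.46 -0.39  0.01 -0.69 -0.65]
```

View pics/w4.png

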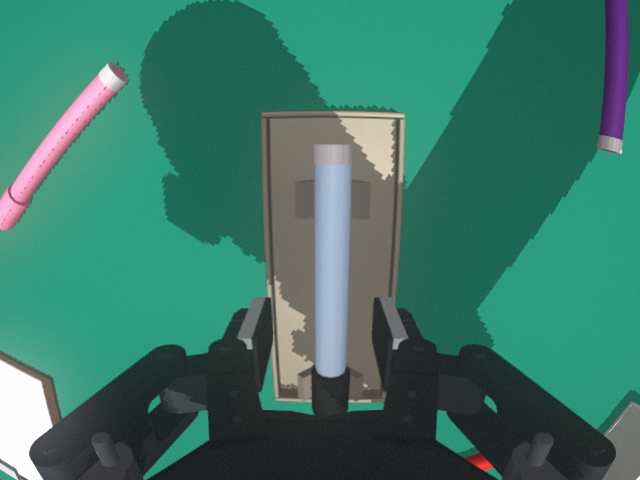

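View pics/s4.png

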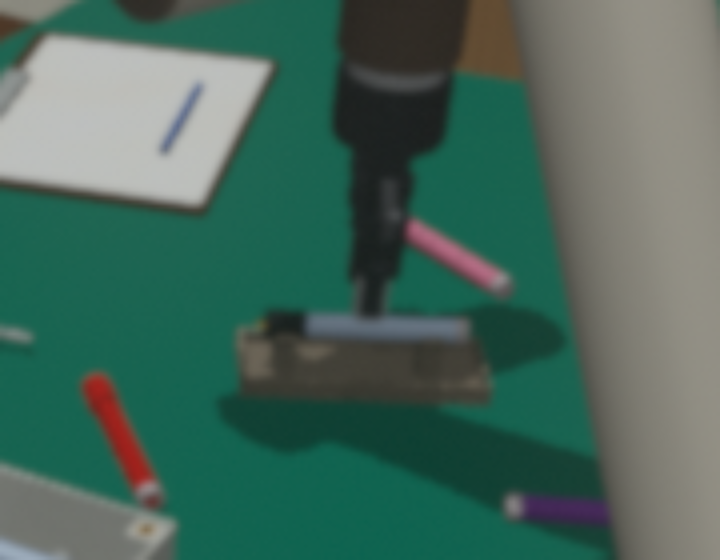

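Call:
arm_command --commands '[0.002,0.004,0.008,0,0.001,0.003,0.012,0,0,0.001,0.01,0,0,0,0.006,0,0,0,0.002,0]'

```text
clock: 4.55
position: [435.6, -352.7, 19.4]
ee_rot: [-0.264, 0.964, -0.016, 0.015]
contact_force: [0.3, -0.1, 0.5]
gripper_width: 42.8
```

```bash
python3 - <<'E'
from h import *
plan([434,-353,20],120.6)
i=arm.camera_info("wrist"); im=arm.get_image("wrist"); cv2.imwrite("pics/w5.png",im[:,:,::-1])
plan([434,-353,20],120.6)
E
```

```text
t 4.55 pos [ 435.6 -352.7   19.4] yaw_y 120.63 tilt [ 0.0377 -0.0233] F [ 0.3 -0.1  0.5] w 42.8
tool shift mm [ 1.5  0.5 -0.7] roll deg 0.03 j [-0.39  0.5  -0.43  0.01 -0.59 -0.66]
t 4.6 pos [ 435.5 -352.7   19.2] yaw_y 120.63 tilt [ 0.0374 -0.0232] F [ 0.1  0.1 -0.6] w 42.7
tool shift mm [ 1.5  0.5 -0.8] roll deg 0.03 j [-0.39  0.5  -0.43  0.01 -0.59 -0.66]
```

View pics/w5.png

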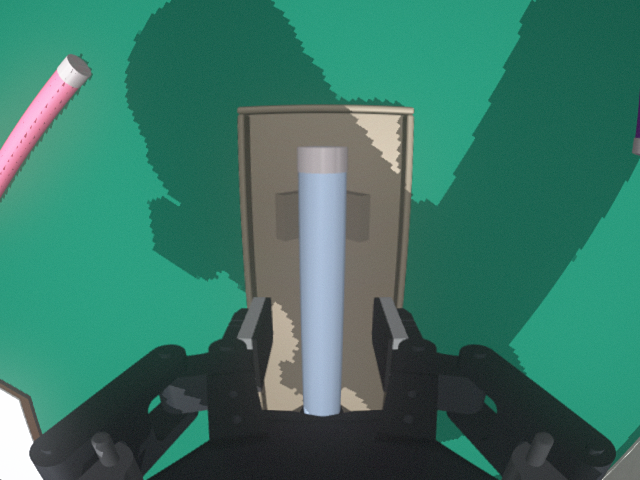

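The lamp (x≈322) is centred between the pads. Closing now.

Call:
arm_command --commands '[0,0,0,0,0,0,0,0,0,0,0,0,0,0,0,0,0,0,0,0]' --jaw 0.0

```text
clock: 5.1
position: [436.2, -353.0, 20.1]
ee_rot: [-0.264, 0.964, -0.017, 0.016]
contact_force: [0.4, 0.5, 0.2]
gripper_width: 14.2
```

```bash
python3 - <<'E'
from h import *
plan([434,-353,20],120.6)
E
```

```text
t 5.1 pos [ 436.2 -353.    20.1] yaw_y 120.63 tilt [ 0.0388 -0.0238] F [0.4 0.5 0.2] w 14.2
tool shift mm [ 1.9  1.1 -0. ] roll deg 0.03 j [-0.39  0.5  -0.43  0.01 -0.59 -0.66]
```

Call:
arm_command --commands '[0,0,-0.015,0,0,0,-0.025,0,0,0,-0.03,0,0,0,-0.03,0,0,0,-0.02,0]'

```text
clock: 5.6
position: [429.1, -349.1, 139.9]
ee_rot: [-0.264, 0.964, -0.013, 0.012]
contact_force: [0.5, -0.8, 0.2]
gripper_width: 13.9
```

```bash
python3 - <<'E'
from h import *
plan([502,78,150],93)
i=arm.camera_info("wrist"); im=arm.get_image("wrist"); cv2.imwrite("pics/w6.png",im[:,:,::-1])
plan([502,78,150],93)
E
```

```text
t 5.6 pos [ 429.1 -349.1  139.9] yaw_y 120.59 tilt [ 0.0298 -0.0196] F [ 0.5 -0.8  0.2] w 13.9
tool shift mm [-280.4  330.1  -16.3] roll deg 27.59 j [-0.39  0.33 -0.33  0.01 -0.88 -0.66]
t 5.65 pos [ 430.7 -350.1  143.2] yaw_y 120.64 tilt [ 0.0349 -0.0229] F [-0.1 -0.8  1.2] w 14.3
tool shift mm [-279.9  331.5  -14.1] roll deg 27.64 j [-0.39  0.33 -0.32  0.01 -0.88 -0.66]
```

View pics/w6.png

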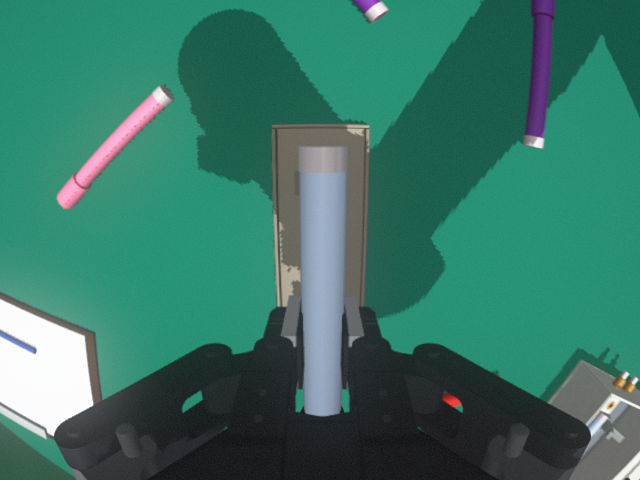

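Call:
arm_command --commands '[-0.022,0.026,-0.003,3,-0.029,0.038,-0.003,3,-0.027,0.039,-0.003,3,-0.025,0.041,-0.003,3,-0.023,0.042,-0.003,3]'

```text
clock: 6.15
position: [471.6, -126.6, 155.8]
ee_rot: [-0.125, 0.992, -0.015, 0.019]
contact_force: [1.3, -0.6, -1.1]
gripper_width: 13.9
```

```bash
python3 - <<'E'
from h import *
plan([502,78,150],93)
E
```

```text
t 6.15 pos [ 471.6 -126.6  155.8] yaw_y 104.35 tilt [ 0.0411 -0.0253] F [ 1.3 -0.6 -1.1] w 13.9
tool shift mm [-80.1 190.8   1.9] roll deg 11.35 j [ 0.09  0.21 -0.47  0.04 -0.85 -1.43]
```

Call:
arm_command --commands '[-0.026,0.03,-0.01,2.5,-0.025,0.031,-0.01,2.5,-0.023,0.032,-0.01,2.5,-0.022,0.033,-0.01,2.5,-0.015,0.02,-0.005,1]'

```text
clock: 6.65
position: [554.4, 47.5, 200.5]
ee_rot: [-0.027, 0.999, -0.013, 0.02]
contact_force: [0.2, -0.8, 0.4]
gripper_width: 13.7
```

```bash
python3 - <<'E'
from h import *
plan([502,78,150],93)
im=arm.get_image("side")
plan([502,78,150],93)
i=arm.camera_info("wrist"); im=arm.get_image("wrist"); cv2.imwrite("pics/w7.png",im[:,:,::-1])
np.save("w7.npy",im); np.save("w7T.npy",i["world_from_camera"])
for t in ("thread1","seat","seat_base","box"):
    r=arm.place_of("wrist",t); print(t,[(np.round(w("wrist",x["centre"],i),1).tolist(),round(x["confidence"],2)) for x in r[:4]])
plan([502,78,150],93)
E
```

```text
t 6.65 pos [554.4  47.5 200.5] yaw_y 93.12 tilt [ 0.0399 -0.024 ] F [ 0.2 -0.8  0.4] w 13.7
tool shift mm [52.6 34.6 47.6] roll deg 0.12 j [ 0.4   0.28 -0.25  0.04 -1.02 -1.94]
t 6.7 pos [557.1  49.6 201. ] yaw_y 93.23 tilt [ 0.0434 -0.0232] F [3.4 1.7 0.3] w 14.3
tool shift mm [55.5 32.7 47.9] roll deg 0.23 j [ 0.4   0.28 -0.25  0.05 -1.01 -1.94]
thread1 [([584.8, 91.7, 65.0], 0.97), ([588.3, 5.7, 66.7], 0.69), ([416.7, -30.4, 64.1], 0.6), ([410.2, 104.8, 64.2], 0.56)]
seat [([497.8, 76.7, 42.4], 0.95), ([409.2, 107.6, 63.6], 0.19), ([553.2, 80.2, 43.3], 0.16)]
seat_base [([551.7, 80.1, 45.3], 0.95)]
box [([501.4, 43.6, 2.5], 0.75), ([588.4, 8.1, 66.5], 0.44), ([409.1, 227.1, -0.3], 0.43)]
t 6.95 pos [552.4  44.1 199.1] yaw_y 93.03 tilt [ 0.0364 -0.0251] F [-0.7 -0.7 -0.7] w 14.3
tool shift mm [50.2 37.9 46.4] roll deg 0.03 j [ 0.39  0.27 -0.26  0.04 -1.02 -1.93]
```

View pics/w7.png

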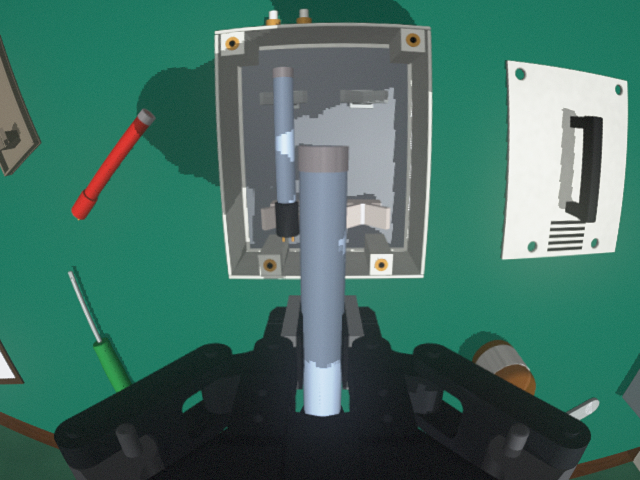

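The wrist view shows all four brass threads at (232,43), (413,40), (270,265) and (381,265). The empty cradle is on the right, with its lampholder at (370,213). All four cover holes are visible on the right. I'll fit both poses from a still picture.

```bash
cat >> h.py <<'E'
TH=np.array([[88,45],[88,-45],[-88,67],[-88,-67]],float)
def fit2(A,B):
    ca,cb=A.mean(0),B.mean(0); a,b=A-ca,B-cb
    th=np.arctan2((a[:,0]*b[:,1]-a[:,1]*b[:,0]).sum(),(a*b).sum()); c,s=np.cos(th),np.sin(th)
    M=np.array([[c,-s],[s,c]]); t=cb-M@ca; return t,th,B-(A@M.T+t)
def blob(im,uv,mode,rad=12):
    x0,y0=int(uv[0])-rad,int(uv[1])-rad; p=im[y0:y0+2*rad+1,x0:x0+2*rad+1].astype(float)
    r,g,b=p[...,0],p[...,1],p[...,2]
    if mode=="brass": m=((r-b)>45)&(r>g)
    else: m=(g-r)>25   # bench seen through hole
    n,l,st,c=cv2.connectedComponentsWithStats(m.astype(np.uint8))
    if n<2: return None
    k=1+np.argmin([np.hypot(*(c[j]-rad))-0.3*min(st[j,4],40) for j in range(1,n)])
    if mode=="brass":
        cc,_,_=[*cv2.minEnclosingCircle(np.argwhere(l==k)[:,::-1].astype(np.float32)),0]; 
        return np.array([x0+cc[0],y0+cc[1]]),st[k,4]
    return np.array([x0,y0])+c[k],st[k,4]
E
python3 - <<'E'
from h import *
def obj(t,th,p,z): 
    c,s=np.cos(th),np.sin(th); return [t[0]+c*p[0]-s*p[1],t[1]+s*p[0]+c*p[1],z]
for cam in ("wrist","top"):
    plan([502,78,150],93)
    i=arm.camera_info(cam); im=arm.get_image(cam); i2=arm.camera_info(cam); np.save(cam+"8.npy",im); np.save(cam+"8T.npy",i["world_from_camera"])
    print("drift",(i2["world_from_camera"]-i["world_from_camera"])[:3,3])
    bt,bth=np.array([502.,44]),np.radians(2.5); ct,cth=np.array([482.,306]),np.radians(7)
    for mode,t,th,z in (("brass",bt,bth,64),("hole",ct,cth,4)):
        for it in range(2):
            P=[];px=[]
            for p in TH:
                u=proj(cam,obj(t,th,p,z),i); r=blob(im,u,mode,13 if cam=="wrist" else 7); px.append((np.round(u,1).tolist(),np.round(r[0],1).tolist(),int(r[1])) if r else None)
                P.append(onz(cam,r[0],z,i)[:2] if r else [np.nan]*2)
            P=np.array(P); ok=~np.isnan(P[:,0])
            t,th,res=fit2(TH[ok],P[ok])
        print(cam,mode,px,"\n t",t.round(2),"yaw",np.degrees(th).round(2),"res",res.round(1).tolist())
E
```

```text
t 6.95 pos [552.4  44.1 199.1] yaw_y 93.03 tilt [ 0.0364 -0.0251] F [-0.7 -0.7 -0.7] w 14.3
tool shift mm [50.2 37.9 46.4] roll deg 0.03 j [ 0.39  0.27 -0.26  0.04 -1.02 -1.93]
drift [ 0.01477255 -0.18048833  0.14120368]
wrist brass [([387.8, 272.0], [388.0, 272.0], 119), ([276.4, 272.8], [276.3, 273.1], 82), ([419.7, 47.1], [419.9, 47.2], 118), ([238.3, 49.9], [238.0, 49.5], 127)] 
 t [500.08  43.94] yaw 4.06 res [[0.0, 0.2], [0.3, -0.1], [0.0, 0.1], [-0.3, -0.2]]
wrist hole [([597.4, 248.0], [597.3, 247.7], 37), ([535.5, 252.1], [535.7, 251.8], 56), ([621.4, 94.6], [621.2, 94.9], 39), ([524.0, 79.7], [524.3, 80.1], 76)] 
 t [485.7 301.3] yaw 6.45 res [[-0.4, -0.3], [-0.3, 0.2], [0.3, -0.3], [0.3, 0.4]]
t 7.0 pos [552.5  43.9 199.3] yaw_y 93.01 tilt [ 0.0367 -0.0251] F [ 0.4 -0.4  0.2] w 14.1
tool shift mm [50.3 38.  46.5] roll deg 0.01 j [ 0.39  0.27 -0.26  0.04 -1.02 -1.93]
drift [0. 0. 0.]
top brass [None, ([280.9, 191.7], [281.0, 191.0], 1), ([236.2, 275.2], [236.2, 275.5], 12), ([297.1, 270.2], [297.0, 270.5], 15)] 
 t [500.99  45.77] yaw 3.96 res [[1.5, -0.3], [-0.7, 0.1], [-0.7, 0.2]]
top hole [([131.1, 208.2], [129.2, 205.6], 5), None, None, ([184.9, 280.5], [184.6, 284.8], 79)] 
 t [478.06 307.02] yaw 2.27 res [[6.2, 4.3], [-6.2, -4.3]]
```

```bash
python3 - <<'E'
from h import *
im=np.load("wrist8.npy"); i=arm.camera_info("wrist"); i["world_from_camera"]=np.load("wrist8T.npy")
cv2.imwrite("pics/c8.png",cv2.resize(im[130:430,260:390,::-1],None,fx=3,fy=2))
s=arm.read_state(); M=R.from_quat(s["ee_rot"]).as_matrix(); g=s["position"]-19*M[:,2]; print("grasp",g)
for uv in ((323,146),(323,362),(322,410)):
    # intersect with plane through g, normal = tool z
    o,d=ray("wrist",uv,i); t=((g-o)@M[:,2])/(d@M[:,2]); print(uv,(M.T@(o+t*d-g)).round(1))
E
```

```text
grasp [551.88962966  44.2845415  218.42157976]
(323, 146) [70.7  0.4  0. ]
(323, 362) [-11.6   0.5   0. ]
(322, 410) [-37.3   0.2   0. ]
```

View pics/c8.png

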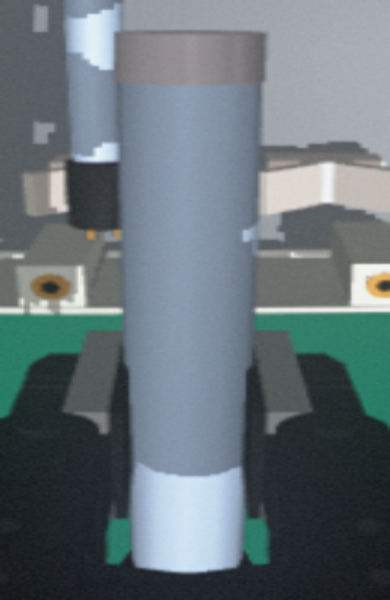

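Call:
arm_command --commands '[0.01,0.007,0.01,-0.3,0.014,0.01,0.02,-0.3,0.014,0.01,0.025,-0.3,0.01,0.007,0.02,-0.1,0.003,0.002,0.006,0]'

```text
clock: 7.55
position: [501.7, 71.0, 115.1]
ee_rot: [-0.032, 0.999, -0.013, 0.021]
contact_force: [-0.3, -0.7, -1.1]
gripper_width: 13.6
```

```bash
python3 - <<'E'
from h import *
plan([499.5,75.5,40],94.06)
arm.get_image("top");arm.get_image("top")
plan([499.5,75.5,40],94.06)
E
```

```text
t 7.55 pos [501.7  71.  115.1] yaw_y 93.6 tilt [ 0.0424 -0.0239] F [-0.3 -0.7 -1.1] w 13.6
tool shift mm [ 4.9  6.6 74.9] roll deg -0.46 j [ 0.49  0.29 -0.49  0.06 -0.77 -2.04]
t 7.65 pos [503.2  71.3 116.4] yaw_y 93.62 tilt [ 0.0446 -0.0233] F [-0.1  0.6  0.3] w 13.9
tool shift mm [ 6.7  6.4 76. ] roll deg -0.44 j [ 0.49  0.29 -0.48  0.06 -0.77 -2.04]
```

Call:
arm_command --commands '[0.003,0.003,0.01,-0.4,0.002,0.002,0.015,0,0.002,0.001,0.015,0,0,0,0.014,0,0,0,0.006,0]'

```text
clock: 8.15
position: [505.1, 76.8, 58.6]
ee_rot: [-0.035, 0.999, -0.01, 0.029]
contact_force: [-0.1, -0.7, -0.4]
gripper_width: 14.3
```

```bash
python3 - <<'E'
from h import *
plan([499.5,75.5,22],94.06)
arm.get_image("top")
i=arm.camera_info("wrist"); im=arm.get_image("wrist"); cv2.imwrite("pics/w9.png",im[:,:,::-1])
plan([499.5,75.5,22],94.06)
E
```

```text
t 8.15 pos [505.1  76.8  58.6] yaw_y 93.98 tilt [ 0.0585 -0.0176] F [-0.1 -0.7 -0.4] w 14.3
tool shift mm [ 7.7 -0.1 36.2] roll deg -0.08 j [ 0.49  0.37 -0.56  0.08 -0.6  -2.06]
t 8.25 pos [505.   76.7  58.8] yaw_y 93.98 tilt [ 0.0581 -0.0179] F [ 0.7 -0.  -1.4] w 14.3
tool shift mm [ 7.6 -0.  36.5] roll deg -0.08 j [ 0.49  0.37 -0.56  0.08 -0.6  -2.06]
```

View pics/w9.png

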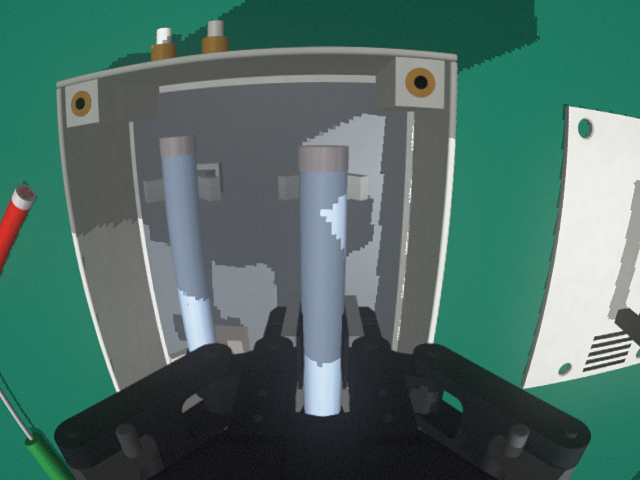

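Call:
arm_command --commands '[0.003,0,0.006,0,0.003,0,0.008,0,0.002,0,0.008,0,0.001,0,0.006,0,0,0,0.003,0]'

```text
clock: 8.75
position: [499.2, 76.2, 27.2]
ee_rot: [-0.035, 0.999, -0.009, 0.031]
contact_force: [-0.2, 0.3, -0.1]
gripper_width: 13.8
```

```bash
python3 - <<'E'
from h import *
plan([499.9,75.7,21],94.06)
arm.get_image("top")
i=arm.camera_info("wrist"); im=arm.get_image("wrist"); cv2.imwrite("pics/w10.png",im[:,:,::-1])
plan([499.9,75.7,21],94.06)
E
```

```text
t 8.75 pos [499.2  76.2  27.2] yaw_y 93.98 tilt [ 0.0631 -0.0156] F [-0.2  0.3 -0.1] w 13.8
tool shift mm [-0.3 -0.4  6.3] roll deg -0.08 j [ 0.5   0.42 -0.61  0.09 -0.5  -2.08]
t 8.85 pos [499.3  76.2  27.4] yaw_y 93.98 tilt [ 0.0629 -0.0157] F [ 0.   0.4 -0. ] w 14.0
tool shift mm [-0.2 -0.4  6.4] roll deg -0.08 j [ 0.5   0.42 -0.61  0.09 -0.5  -2.08]
```

View pics/w10.png

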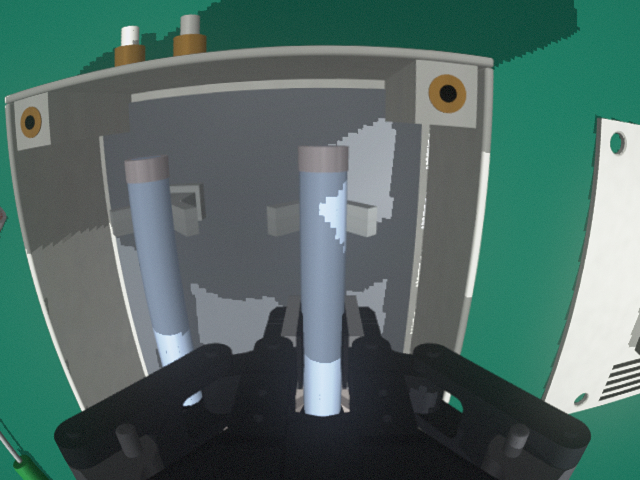

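The lamp (x=323) lines up with the V of the clip (x≈322). Lowering gently the last 7 mm.

Call:
arm_command --commands '[0,0,0.003,0,0,0,0.002,0,0,0,0.001,0,0,0,0,0,0,0,0,0]'

```text
clock: 9.35
position: [500.2, 75.9, 22.6]
ee_rot: [-0.035, 0.999, -0.009, 0.032]
contact_force: [-1.7, -0.2, 3.1]
gripper_width: 14.2
```

```bash
python3 - <<'E'
from h import *
plan([499.9,75.7,21],94.06); print(arm.read_state()["wrist_torque"])
E
```

```text
t 9.35 pos [500.2  75.9  22.6] yaw_y 94.02 tilt [ 0.0637 -0.0162] F [-1.7 -0.2  3.1] w 14.2
tool shift mm [ 0.4 -0.2  1.5] roll deg -0.04 j [ 0.5   0.43 -0.61  0.1  -0.49 -2.08]
[-0.0157991   0.60248597  0.04026502]
```

Call:
arm_command --commands '[0,0,0.001,0,0,0,0.001,0,0,0,0.001,0,0,0,0.001,0,0,0,0,0]'

```text
clock: 9.85
position: [500.3, 75.9, 22.1]
ee_rot: [-0.036, 0.999, -0.01, 0.032]
contact_force: [-2.2, 0.8, 4.5]
gripper_width: 14.1
```

```bash
python3 - <<'E'
from h import *
plan([499.9,75.7,21],94.06); print(arm.read_state()["wrist_torque"])
E
```

```text
t 9.85 pos [500.3  75.9  22.1] yaw_y 94.07 tilt [ 0.0645 -0.017 ] F [-2.2  0.8  4.5] w 14.1
tool shift mm [ 0.5 -0.1  1. ] roll deg 0.01 j [ 0.5   0.43 -0.61  0.1  -0.48 -2.08]
[-0.13445221  0.82528439 -0.06395049]
```

Call:
arm_command --commands '[0,0,0.002,0,0,0,0.002,0,0,0,0.002,0,0,0,0.001,0,0,0,0,0]'

```text
clock: 10.35
position: [500.3, 75.9, 22.2]
ee_rot: [-0.037, 0.999, -0.01, 0.033]
contact_force: [-1.1, -0.5, 3.9]
gripper_width: 14.3
```

Call:
arm_command --commands '[0,0,0,0,0,0,0,0,0,0,0,0,0,0,0,0,0,0,0,0]' --jaw 0.22

```text
clock: 10.85
position: [501.3, 76.7, 21.6]
ee_rot: [-0.037, 0.999, -0.009, 0.034]
contact_force: [-0.3, -0.1, -0.3]
gripper_width: 18.5
```

```bash
python3 - <<'E'
from h import *
plan([499.9,75.7,21],94.06); print(arm.read_state()["wrist_torque"])
i=arm.camera_info("wrist"); im=arm.get_image("wrist"); cv2.imwrite("pics/w11.png",im[:,:,::-1])
E
```

```text
t 10.85 pos [501.3  76.7  21.6] yaw_y 94.15 tilt [ 0.0688 -0.0163] F [-0.3 -0.1 -0.3] w 18.5
tool shift mm [ 1.5 -0.9  0.5] roll deg 0.09 j [ 0.5   0.43 -0.62  0.1  -0.48 -2.09]
[0.08755779 0.13485016 0.00184627]
```

View pics/w11.png

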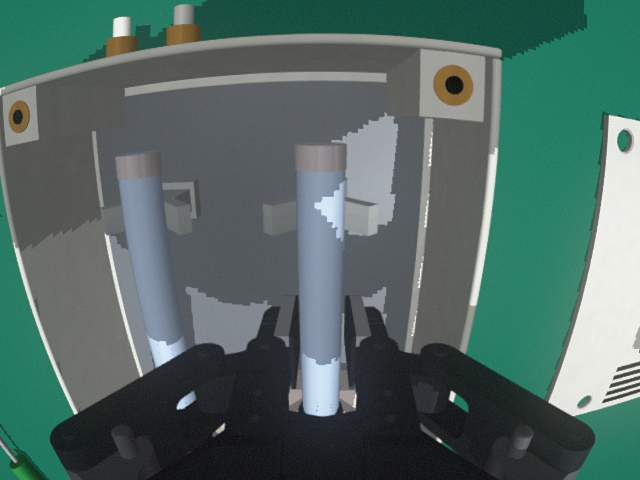

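Lamp released and lying in the clip; the pads show gaps either side. Opening a little more, then lifting straight up.

Call:
arm_command --commands '[0,0,0,0,0,0,0,0,0,0,0,0,0.001,0,-0.015,0,0.001,0,-0.02,0]' --jaw 0.4

```text
clock: 11.4
position: [495.0, 76.1, 54.3]
ee_rot: [-0.036, 0.999, -0.011, 0.031]
contact_force: [0.9, -0.3, 0.6]
gripper_width: 34.3
```

Call:
arm_command --commands '[0.002,0,-0.035,0,0.002,0,-0.04,0,0.002,0,-0.04,0,0.002,0,-0.03,0,-0.0,0,-0.01,0]'

```text
clock: 11.9
position: [476.1, 78.3, 215.0]
ee_rot: [-0.036, 0.999, -0.011, 0.031]
contact_force: [0.7, -0.2, 0.7]
gripper_width: 34.2
```

```bash
python3 - <<'E'
from h import *
plan([499.9,75.7,21],94.06)
arm.get_image("top"); arm.get_image("top")
plan([485,301,200],96.5)
i=arm.camera_info("wrist"); im=arm.get_image("wrist"); cv2.imwrite("pics/w12.png",im[:,:,::-1])
plan([485,301,200],96.5)
E
```

```text
t 11.9 pos [476.1  78.3 215. ] yaw_y 94.11 tilt [ 0.0617 -0.0197] F [ 0.7 -0.2  0.7] w 34.2
tool shift mm [-11.8   0.4 195.1] roll deg 0.05 j [ 0.53  0.13 -0.41  0.06 -0.99 -2.06]
t 12.0 pos [475.7  78.1 213. ] yaw_y 94.09 tilt [ 0.0594 -0.0204] F [0.2 0.8 0.1] w 34.5
tool shift mm [-24.7 221.9   9. ] roll deg -2.41 j [ 0.53  0.13 -0.42  0.06 -0.99 -2.06]
t 12.05 pos [474.7  77.7 211.1] yaw_y 94.07 tilt [ 0.0556 -0.0219] F [-0.5 -0.2 -0.2] w 34.4
tool shift mm [-25.7 222.2   6.8] roll deg -2.43 j [ 0.53  0.13 -0.42  0.06 -0.99 -2.06]
```

View pics/w12.png

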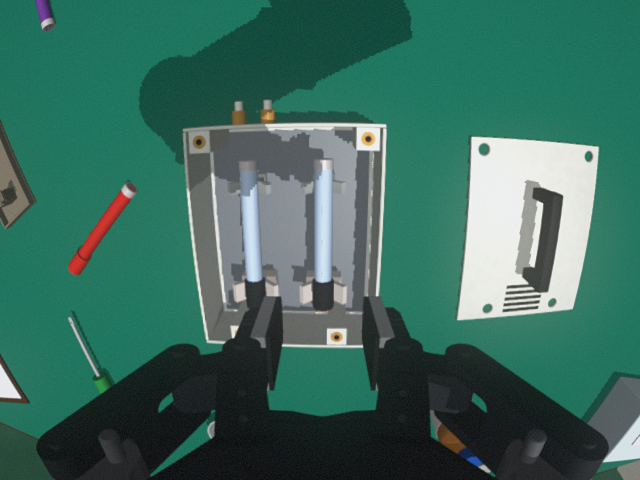

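The lamp lies in the empty cradle. Its tube end (323,160) and base end (323,310) are level with the old lamp's, and the base is in the white holder. Next I go to the cover.

Call:
arm_command --commands '[-0.014,0.044,0.002,-0.6,-0.014,0.046,0.003,-0.6,-0.014,0.046,0.003,-0.6,-0.014,0.046,0.003,-0.6,-0.012,0.036,0.002,0]'

```text
clock: 12.55
position: [520.1, 300.1, 181.9]
ee_rot: [-0.053, 0.998, -0.018, 0.018]
contact_force: [-0.5, 0.3, 0.3]
gripper_width: 34.4
```

```bash
cat >> h.py <<'E'
def obj(t,th,p,z): 
    c,s=np.cos(th),np.sin(th); return [t[0]+c*p[0]-s*p[1],t[1]+s*p[0]+c*p[1],z]
def fitobj(cam,im,i,mode,t,yaw,z,rad=13):
    th=np.radians(yaw); t=np.array(t,float)
    for it in range(3):
        P=[];px=[]
        for p in TH:
            u=proj(cam,obj(t,th,p,z),i); ok=rad<u[0]<640-rad and rad<u[1]<480-rad
            r=blob(im,u,mode,rad) if ok else None
            px.append((np.round(u,1).tolist(),np.round(r[0],1).tolist(),int(r[1])) if r else None)
            P.append(onz(cam,r[0],z,i)[:2] if r else [np.nan]*2)
        P=np.array(P); ok=~np.isnan(P[:,0]); t,th,res=fit2(TH[ok],P[ok])
    print(cam,mode,px,"\n t",t.round(2),"yaw",np.degrees(th).round(2),"res",res.round(1).tolist()); return t,th
E
python3 - <<'E'
from h import *
plan([485,301,200],96.5)
arm.get_image("top"); arm.get_image("top"); arm.get_image("top")
plan([485,301,200],96.5)
i=arm.camera_info("wrist"); im=arm.get_image("wrist"); cv2.imwrite("pics/w13.png",im[:,:,::-1])
fitobj("wrist",im,i,"hole",[485.7,301.3],6.45,4)
for t in ("handle","cover"):
    r=arm.place_of("wrist",t); print(t,[(np.round(w("wrist",x["centre"],i),1).tolist(),round(x["confidence"],2)) for x in r[:4]])
plan([485,301,200],96.5)
E
```

```text
t 12.55 pos [520.1 300.1 181.9] yaw_y 96.0 tilt [ 0.0376 -0.0348] F [-0.5  0.3  0.3] w 34.4
tool shift mm [ 34.2   3.9 -19.4] roll deg -0.5 j [ 0.82  0.37 -0.16  0.06 -1.04 -2.31]
t 12.7 pos [519.8 299.5 181.2] yaw_y 96.08 tilt [ 0.0364 -0.0359] F [-1.2  0.1  0.7] w 33.9
tool shift mm [ 33.8   4.4 -20.1] roll deg -0.42 j [ 0.82  0.38 -0.16  0.06 -1.04 -2.31]
wrist hole [([385.5, 274.8], [385.4, 274.4], 96), ([288.8, 273.9], [289.0, 273.5], 93), ([416.8, 79.7], [416.4, 80.1], 126), ([258.6, 79.4], [259.0, 79.7], 111)] 
 t [485.5  302.24] yaw 6.39 res [[-0.3, -0.2], [-0.4, 0.1], [0.4, -0.3], [0.3, 0.4]]
handle [([486.0, 298.6, 31.0], 0.57)]
cover []
t 12.85 pos [520.1 297.2 183.9] yaw_y 95.91 tilt [ 0.0391 -0.0336] F [-0.3  0.2 -0.6] w 34.1
tool shift mm [ 33.9   6.8 -17.5] roll deg -0.59 j [ 0.82  0.37 -0.16  0.06 -1.04 -2.31]
```

View pics/w13.png

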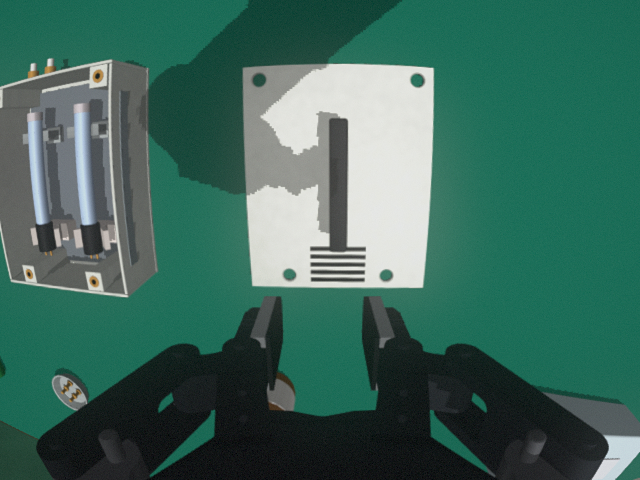

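Cover pose fits well (residuals under 0.5 mm), and the handle runs from (340,119) to (338,250). Descending above it.

Call:
arm_command --commands '[0.012,0.001,0.02,-0.5,0.013,0.001,0.028,0,0.008,0,0.03,0,0.002,0,0.025,0,0,0,0.01,0]'

```text
clock: 13.35
position: [489.8, 285.3, 69.9]
ee_rot: [-0.052, 0.998, -0.016, 0.021]
contact_force: [-0.7, 0.0, 1.2]
gripper_width: 34.5
```

```bash
python3 - <<'E'
from h import *
plan([486.2,301.6,16],96.4)
arm.get_image("top"); arm.get_image("top")
plan([486.2,301.6,16],96.4)
i=arm.camera_info("wrist"); im=arm.get_image("wrist"); cv2.imwrite("pics/w14.png",im[:,:,::-1])
fitobj("wrist",im,i,"hole",[485.5,302.3],6.45,4,16)
plan([486.2,301.6,16],96.4)
E
```

```text
t 13.35 pos [489.8 285.3  69.9] yaw_y 95.97 tilt [ 0.0439 -0.0291] F [-0.7  0.   1.2] w 34.5
tool shift mm [ 4.  18.4 53.2] roll deg -0.43 j [ 0.84  0.45 -0.39  0.08 -0.73 -2.36]
t 13.45 pos [490.6 286.   70.8] yaw_y 95.99 tilt [ 0.0448 -0.0287] F [-0.7  0.5  0.3] w 34.0
tool shift mm [ 5.  17.7 54.1] roll deg -0.41 j [ 0.84  0.45 -0.38  0.08 -0.74 -2.36]
wrist hole [None, ([286.7, 372.7], [286.9, 371.8], 116), ([473.3, 109.1], [472.3, 109.6], 255), ([236.0, 105.9], [236.7, 106.6], 271)] 
 t [485.62 302.78] yaw 6.43 res [[-0.8, 0.1], [0.4, -0.5], [0.4, 0.4]]
t 13.5 pos [491.6 287.2  72.2] yaw_y 96.02 tilt [ 0.0472 -0.0266] F [ 0.1 -0.2  0.5] w 34.2
tool shift mm [ 6.3 16.6 55.4] roll deg -0.38 j [ 0.84  0.44 -0.38  0.08 -0.74 -2.36]
```

View pics/w14.png

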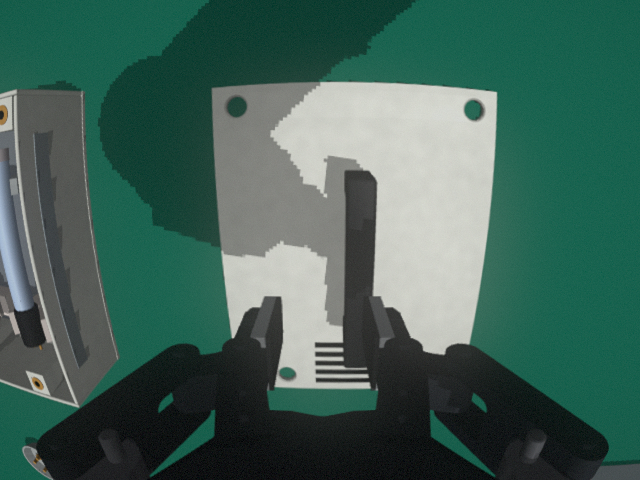

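Call:
arm_command --commands '[0.003,0.01,0,-0.4,0.002,0.008,0.003,0,0.001,0.003,0.006,0,0,0,0.008,0,0,0,0.004,0]'

```text
clock: 14.0
position: [486.8, 312.0, 54.3]
ee_rot: [-0.057, 0.998, -0.01, 0.027]
contact_force: [-0.5, 0.5, 0.0]
gripper_width: 34.5
```

```bash
python3 - <<'E'
from h import *
plan([486.2,301.9,16],96.4)
i=arm.camera_info("wrist"); im=arm.get_image("wrist"); cv2.imwrite("pics/w15.png",im[:,:,::-1])
plan([486.2,301.9,16],96.4)
E
```

```text
t 14.0 pos [486.8 312.   54.3] yaw_y 96.49 tilt [ 0.0556 -0.0178] F [-0.5  0.5  0. ] w 34.5
tool shift mm [ 3.8 -9.1 38.4] roll deg 0.09 j [ 0.88  0.48 -0.38  0.09 -0.69 -2.4 ]
t 14.05 pos [486.7 311.7  53.7] yaw_y 96.49 tilt [ 0.0549 -0.0186] F [-0.2 -0.7 -1. ] w 34.3
tool shift mm [ 3.6 -8.8 37.8] roll deg 0.09 j [ 0.88  0.48 -0.38  0.09 -0.69 -2.4 ]
```

View pics/w15.png

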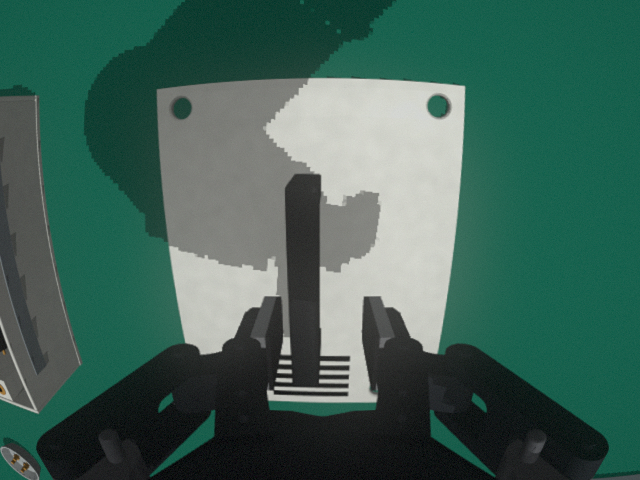

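Call:
arm_command --commands '[0.001,-0.003,0,0,0.001,-0.002,0.002,0,0.001,-0.002,0.006,0,0.0,0,0.008,0,0,0,0.005,0]'

```text
clock: 14.55
position: [485.7, 302.8, 31.4]
ee_rot: [-0.056, 0.998, -0.011, 0.027]
contact_force: [-0.5, 0.4, 0.6]
gripper_width: 34.1
```

```bash
python3 - <<'E'
from h import *
plan([486.2,301.9,16],96.4)
arm.get_image("wrist")
i=arm.camera_info("wrist"); im=arm.get_image("wrist"); cv2.imwrite("pics/w16.png",im[:,:,::-1])
plan([486.2,301.9,16],96.4)
E
```

```text
t 14.55 pos [485.7 302.8  31.4] yaw_y 96.44 tilt [ 0.055  -0.0185] F [-0.5  0.4  0.6] w 34.1
tool shift mm [ 0.4 -0.5 15.4] roll deg 0.04 j [ 0.87  0.5  -0.42  0.09 -0.63 -2.4 ]
t 14.65 pos [485.5 302.5  31.1] yaw_y 96.44 tilt [ 0.0541 -0.0196] F [-0.3 -0.   0.3] w 34.2
tool shift mm [ 0.1 -0.3 15.1] roll deg 0.04 j [ 0.87  0.5  -0.42  0.09 -0.63 -2.4 ]
```

View pics/w16.png

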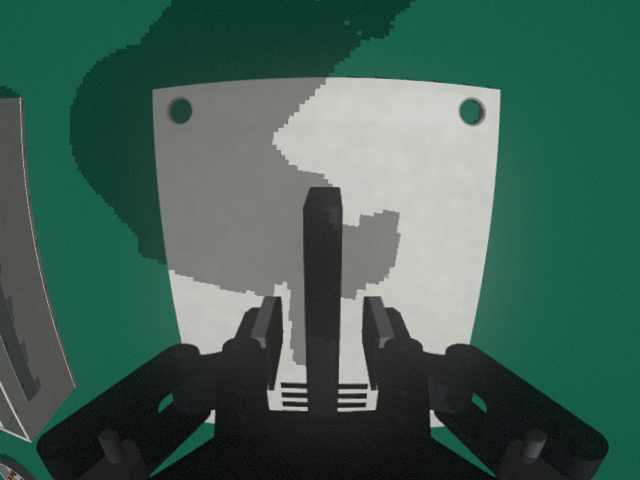

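Call:
arm_command --commands '[0,0,0.004,0,0,0,0.005,0,0,0,0.004,0,0,0,0.001,0,0,0,0,0]'

```text
clock: 15.15
position: [486.6, 302.7, 15.9]
ee_rot: [-0.057, 0.998, -0.011, 0.027]
contact_force: [-0.2, 0.4, 0.7]
gripper_width: 34.5
```

```bash
python3 - <<'E'
from h import *
plan([486.2,301.9,16],96.4)
arm.get_image("wrist")
plan([486.2,301.9,16],96.4)
E
```

```text
t 15.15 pos [486.6 302.7  15.9] yaw_y 96.46 tilt [ 0.0545 -0.0193] F [-0.2  0.4  0.7] w 34.5
tool shift mm [ 0.5 -0.7 -0.2] roll deg 0.06 j [ 0.87  0.53 -0.43  0.1  -0.6  -2.4 ]
t 15.2 pos [486.6 302.7  15.9] yaw_y 96.46 tilt [ 0.0545 -0.0193] F [-1.1  0.1  1. ] w 34.1
tool shift mm [ 0.5 -0.7 -0.1] roll deg 0.06 j [ 0.87  0.53 -0.43  0.1  -0.6  -2.4 ]
```

Call:
arm_command --commands '[0,0,0,0,0,0,0,0,0,0,0,0,0,0,0,0,0,0,0,0]' --jaw 0.0

```text
clock: 15.7
position: [486.8, 303.0, 16.8]
ee_rot: [-0.057, 0.998, -0.01, 0.027]
contact_force: [0.7, -0.7, 0.5]
gripper_width: 13.2
```

```bash
python3 - <<'E'
from h import *
plan([486.2,301.9,16],96.4)
i=arm.camera_info("wrist"); im=arm.get_image("wrist"); cv2.imwrite("pics/w17.png",im[:,:,::-1])
fitobj("wrist",im,i,"hole",[485.5,302.3],6.45,4,16)
E
```

```text
t 15.7 pos [486.8 303.   16.8] yaw_y 96.45 tilt [ 0.0555 -0.0177] F [ 0.7 -0.7  0.5] w 13.2
tool shift mm [ 0.7 -1.   0.8] roll deg 0.05 j [ 0.87  0.52 -0.43  0.1  -0.6  -2.4 ]
wrist hole [None, None, ([482.0, 107.8], [480.8, 107.7], 447), ([166.5, 107.7], [167.7, 107.5], 404)] 
 t [485.91 302.82] yaw 6.45 res [[0.1, -0.6], [-0.1, 0.6]]
```

View pics/w17.png

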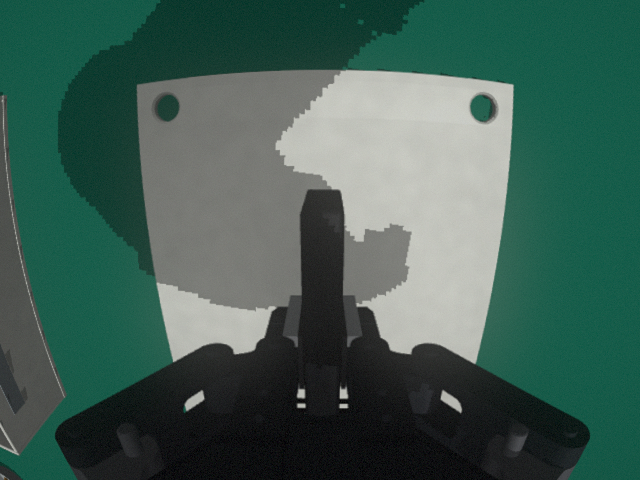

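Gripped (13.2 mm). Lifting.

Call:
arm_command --commands '[0,0,-0.01,0,0,0,-0.02,0,0,0,-0.03,0,0,0,-0.03,0,0,0,-0.02,0]'

```text
clock: 16.25
position: [476.7, 301.2, 125.6]
ee_rot: [-0.056, 0.998, -0.016, 0.021]
contact_force: [0.5, 0.7, -3.4]
gripper_width: 13.0
```

```bash
python3 - <<'E'
from h import *
plan([501,44,140],94.06)
arm.get_image("wrist")
i=arm.camera_info("wrist"); im=arm.get_image("wrist"); cv2.imwrite("pics/w18.png",im[:,:,::-1])
plan([501,44,140],94.06)
E
```

```text
t 16.25 pos [476.7 301.2 125.6] yaw_y 96.33 tilt [ 0.043  -0.0296] F [ 0.5  0.7 -3.4] w 13.0
tool shift mm [   4.  -258.7   -5.7] roll deg 2.27 j [ 0.88  0.37 -0.33  0.07 -0.87 -2.38]
t 16.35 pos [478.  302.6 126.9] yaw_y 96.36 tilt [ 0.0471 -0.0255] F [ 0.3  0.  -3.4] w 13.2
tool shift mm [   5.5 -259.8   -5.4] roll deg 2.3 j [ 0.88  0.37 -0.33  0.07 -0.86 -2.38]
```

View pics/w18.png

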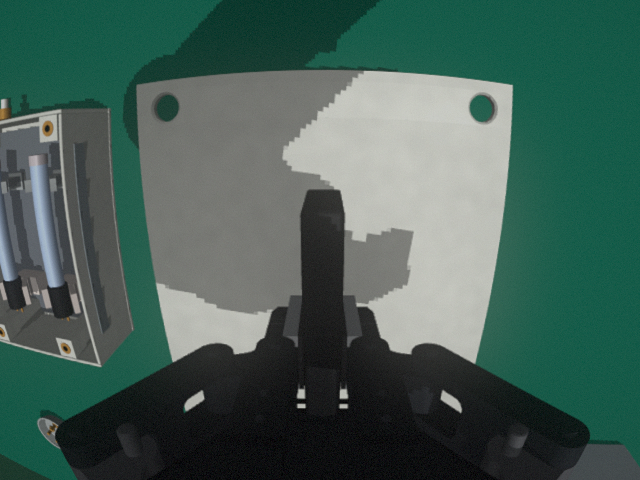

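Call:
arm_command --commands '[0.001,-0.025,0,0.4,0.001,-0.038,0,0.5,0,-0.04,0,0.5,0,-0.036,0,0.4,0,-0.028,0,0.3]'

```text
clock: 16.85
position: [488.1, 132.5, 125.8]
ee_rot: [-0.039, 0.999, -0.015, 0.019]
contact_force: [0.5, -0.0, -2.2]
gripper_width: 13.6
```

```bash
python3 - <<'E'
from h import *
plan([501,44,140],94.06)
E
```

```text
t 16.85 pos [488.1 132.5 125.8] yaw_y 94.48 tilt [ 0.0385 -0.0284] F [ 0.5 -0.  -2.2] w 13.6
tool shift mm [ -6.3 -89.7 -11.2] roll deg 0.42 j [ 0.61  0.28 -0.47  0.06 -0.81 -2.15]
```

Call:
arm_command --commands '[-0.002,-0.026,-0.004,0.2,-0.002,-0.022,-0.004,0.1,-0.001,-0.016,-0.002,0,-0.001,-0.01,0,0,0,-0.004,0,0]'

```text
clock: 17.35
position: [493.3, 46.7, 131.6]
ee_rot: [-0.033, 0.999, -0.017, 0.011]
contact_force: [0.4, -0.7, -2.2]
gripper_width: 12.9
```

```bash
python3 - <<'E'
from h import *
plan([501,44,140],94.06)
im=arm.get_image("wrist"); arm.get_image("wrist"); 
plan([501,44,140],94.06)
i=arm.camera_info("wrist"); im=arm.get_image("wrist"); cv2.imwrite("pics/w19.png",im[:,:,::-1])
it=arm.camera_info("top"); im=arm.get_image("top"); np.save("top19.npy",im)
cv2.imwrite("pics/t19.png",cv2.resize(im[170:300,190:330,::-1],None,fx=5,fy=4.6,interpolation=cv2.INTER_CUBIC))
plan([501,44,140],94.06)
E
```

```text
t 17.35 pos [493.3  46.7 131.6] yaw_y 93.77 tilt [ 0.0227 -0.0338] F [ 0.4 -0.7 -2.2] w 12.9
tool shift mm [-7.6 -3.5 -8.2] roll deg -0.29 j [ 0.45  0.26 -0.48  0.05 -0.83 -1.99]
t 17.45 pos [493.4  47.3 131.7] yaw_y 93.8 tilt [ 0.0229 -0.0338] F [ 0.2  0.1 -3.3] w 13.2
tool shift mm [-7.6 -4.1 -8. ] roll deg -0.26 j [ 0.45  0.26 -0.48  0.05 -0.83 -1.99]
t 17.55 pos [493.9  48.2 132.2] yaw_y 93.88 tilt [ 0.0243 -0.0334] F [-0.5  0.4 -3.4] w 13.2
tool shift mm [-6.9 -4.9 -7.5] roll deg -0.18 j [ 0.45  0.26 -0.48  0.06 -0.83 -1.99]
```

View pics/w19.png

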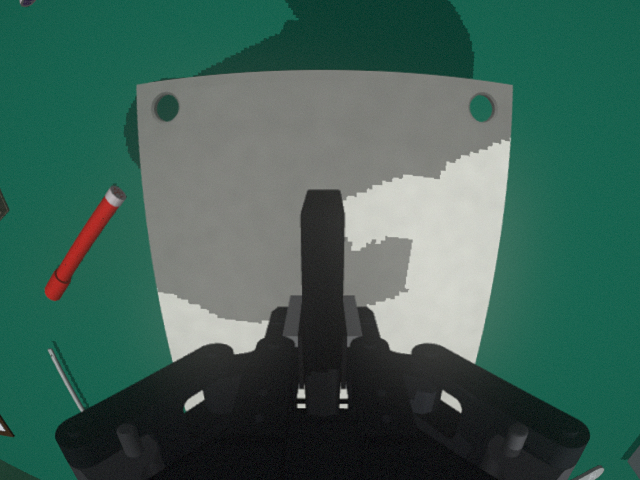

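View pics/t19.png

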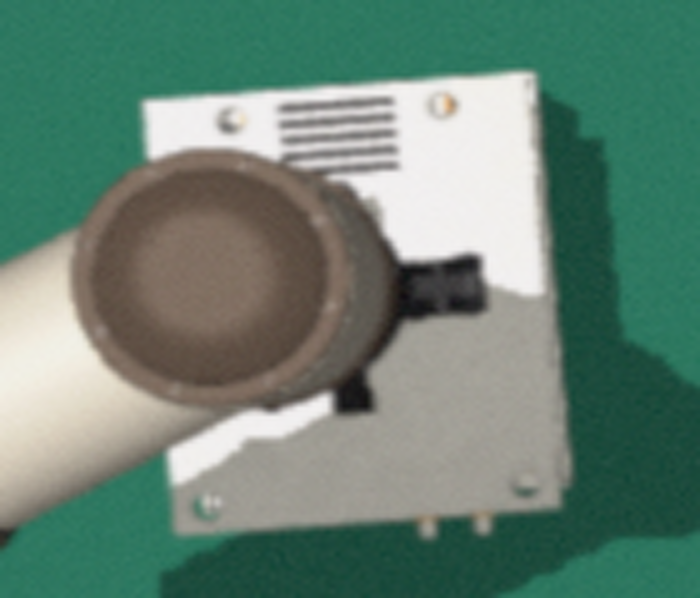

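```bash
python3 - <<'E'
from h import *
im=cv2.imread("pics/top0.png")
cv2.imwrite("pics/t0box.png",cv2.resize(im[178:292,215:315],None,fx=7,fy=5.2,interpolation=cv2.INTER_CUBIC))
i=arm.camera_info("top"); rgb=im[:,:,::-1].astype(float)
sat=rgb[...,0]-rgb[...,2]
P=[]
for p in TH:
    u=proj("top",obj([500.5,45],np.radians(4),p,64),i); x0,y0=np.round(u).astype(int)-5
    pt=sat[y0:y0+11,x0:x0+11]; wt=np.clip(pt-12,0,None)
    yy,xx=np.mgrid[0:11,0:11]; c=np.array([(wt*xx).sum(),(wt*yy).sum()])/wt.sum()+[x0,y0]
    print(u.round(1),c.round(2),wt.max()); P.append(onz("top",c,64,i)[:2])
t,th,res=fit2(TH,np.array(P)); print(t,np.degrees(th),res.round(1))
E
```

```text
[240.6 195.1] [240.09 195.17] 82.0
[281.2 191.9] [280.6  191.92] 77.0
[236.6 275.4] [236.11 275.52] 79.0
[297.5 270.4] [296.94 270.26] 83.0
[500.43386141  46.17558417] 4.088505513160024 [[-0.  -0.1]
 [-0.1  0. ]
 [-0.1  0. ]
 [ 0.2  0.1]]
```

View pics/t0box.png

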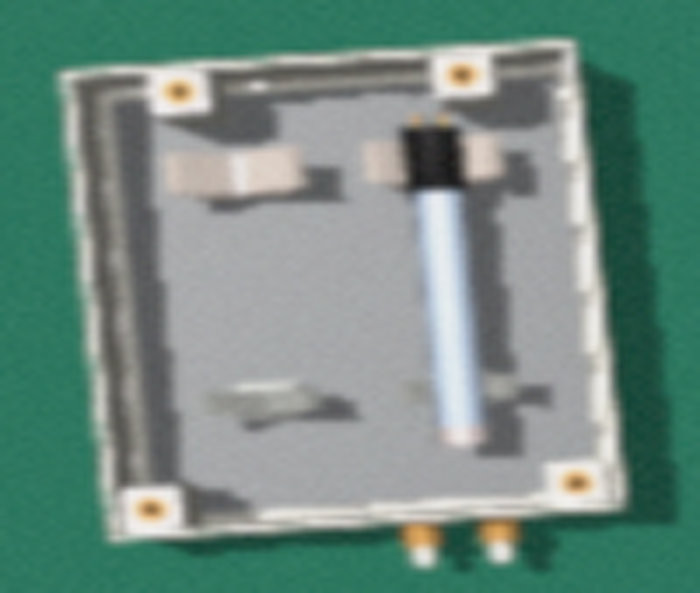

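```bash
cat >> h.py <<'E'
def holes_top(im,i,t,yaw,z,tilt=(0,0),half=6,verbose=True):
    """fit cover pose from its 4 holes in top cam: non-white blob centroid; z = z of mid-plate at centre; tilt=(nx,ny) up vector xy"""
    f=im.astype(float); th=np.radians(yaw); t=np.array(t,float)
    for k in range(3):
        P=[];px=[]
        for p in TH:
            q=np.array(obj(t,th,p,z)); zz=z-tilt[0]*(q[0]-t[0])-tilt[1]*(q[1]-t[1])
            u=proj("top",[q[0],q[1],zz],i); x0,y0=np.round(u).astype(int)-half; n=2*half+1
            pt=f[y0:y0+n,x0:x0+n]; bg=np.median(pt.reshape(-1,3),0); d=np.abs(pt/pt.sum(2,keepdims=True)-bg/bg.sum()).sum(2)+np.abs(pt.sum(2)-bg.sum())/bg.sum()*0.5
            yy,xx=np.mgrid[0:n,0:n]; wt=np.clip(d-0.08,0,None)*(np.hypot(xx-half,yy-half)<=half-0.5)
            c=np.array([(wt*xx).sum(),(wt*yy).sum()])/wt.sum()+[x0,y0]; px.append(c.round(2).tolist())
            P.append(onz("top",c,zz,i)[:2])
        t,th,res=fit2(TH,np.array(P))
    if verbose: print("holes px",px,"\n t",t.round(2),"yaw",np.degrees(th).round(2),"res",res.round(1).tolist())
    return t,np.degrees(th),np.array(P)
E
python3 - <<'E'
from h import *
i=arm.camera_info("top")
im=cv2.imread("pics/top0.png")[:,:,::-1]
holes_top(im,i,[485,303],6.4,2)
im=np.load("top19.npy")
holes_top(im,i,[493,48],4,117,(0.03,0.016))
plan([501,44,140],94.06)
E
```

```text
holes px [[129.44, 206.5], [168.3, 201.78], [128.08, 284.03], [186.36, 276.93]] 
 t [485.32 305.19] yaw 6.38 res [[0.7, 0.1], [0.7, 0.2], [-0.5, -0.1], [-0.9, -0.1]]
holes px [[235.01, 197.77], [279.23, 192.43], [230.2, 282.6], [294.3, 280.71]] 
 t [487.27  50.15] yaw 3.0 res [[0.9, 2.5], [6.5, -1.6], [-1.4, -0.1], [-6.1, -0.7]]
t 17.55 pos [493.9  48.2 132.2] yaw_y 93.88 tilt [ 0.0243 -0.0334] F [-0.5  0.4 -3.4] w 13.2
tool shift mm [-6.9 -4.9 -7.5] roll deg -0.18 j [ 0.45  0.26 -0.48  0.06 -0.83 -1.99]
```

Call:
arm_command --commands '[-0.003,-0.002,0.004,-0.2,-0.003,-0.001,0.008,0,-0.002,-0.001,0.008,0,-0.001,0,0.005,0,0,0,0.002,0]'

```text
clock: 18.05
position: [505.0, 45.8, 102.9]
ee_rot: [-0.038, 0.999, -0.017, 0.012]
contact_force: [-0.2, 0.3, -2.9]
gripper_width: 13.4
```

```bash
python3 - <<'E'
from h import *
plan([501.6,44.2,91],94.1)
im=arm.get_image("top"); im=arm.get_image("top"); np.save("top20.npy",im)
cv2.imwrite("pics/t20.png",cv2.resize(im[170:300,190:330,::-1],None,fx=5,fy=4.6,interpolation=cv2.INTER_CUBIC))
plan([501.6,44.2,91],94.1)
E
```

```text
t 18.05 pos [505.   45.8 102.9] yaw_y 94.3 tilt [ 0.0246 -0.033 ] F [-0.2  0.3 -2.9] w 13.4
tool shift mm [ 3.8 -1.  11.8] roll deg 0.2 j [ 0.44  0.32 -0.49  0.06 -0.76 -1.97]
t 18.15 pos [504.8  45.8 103.2] yaw_y 94.29 tilt [ 0.0245 -0.033 ] F [ 0.2  0.3 -2.8] w 12.9
tool shift mm [ 3.6 -0.9 12.1] roll deg 0.19 j [ 0.44  0.31 -0.49  0.06 -0.76 -1.97]
```

View pics/t20.png

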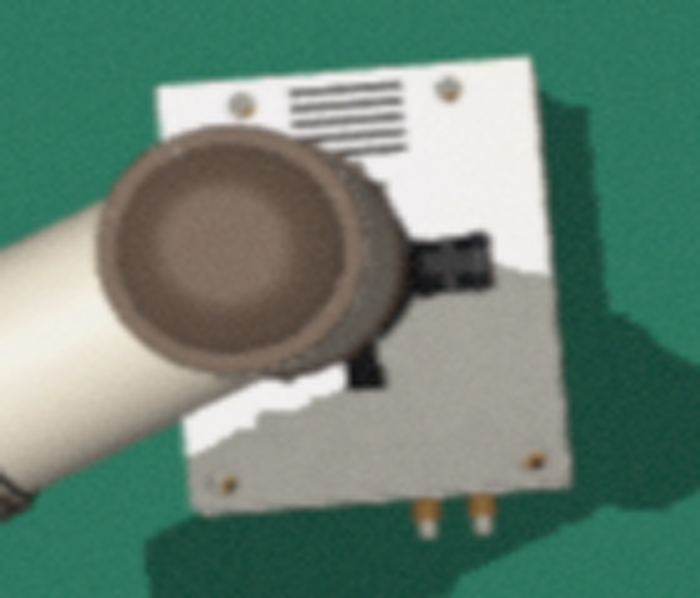

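Call:
arm_command --commands '[0.001,0,0.003,0.1,0.001,0,0.004,0.1,0.001,0,0.003,0,0.0,0,0.001,0,0,0,0,0]'

```text
clock: 18.65
position: [502.1, 45.2, 91.8]
ee_rot: [-0.036, 0.999, -0.017, 0.012]
contact_force: [0.1, -0.7, -4.6]
gripper_width: 12.9
```

```bash
python3 - <<'E'
from h import *
plan([501.6,44.2,91],94.1)
im=arm.get_image("top"); im=arm.get_image("top"); np.save("top21.npy",im)
cv2.imwrite("pics/t21.png",cv2.resize(im[170:300,190:330,::-1],None,fx=5,fy=4.6,interpolation=cv2.INTER_CUBIC))
im=arm.get_image("side"); u=proj("side",[500,45,70],arm.camera_info("side")).astype(int)
cv2.imwrite("pics/s21.png",cv2.resize(im[u[1]-70:u[1]+70,u[0]-90:u[0]+90,::-1],None,fx=4,fy=4,interpolation=cv2.INTER_CUBIC))
im=arm.get_image("wrist"); cv2.imwrite("pics/w21.png",im[:,:,::-1])
plan([501.6,44.2,91],94.1)
E
```

```text
t 18.65 pos [502.1  45.2  91.8] yaw_y 94.08 tilt [ 0.0259 -0.0325] F [ 0.1 -0.7 -4.6] w 12.9
tool shift mm [ 0.6 -1.   0.9] roll deg -0.02 j [ 0.44  0.33 -0.51  0.06 -0.73 -1.98]
t 18.85 pos [502.4  45.3  92.1] yaw_y 94.08 tilt [ 0.0265 -0.0323] F [ 0.5  0.6 -3.9] w 13.0
tool shift mm [ 0.9 -1.   1.1] roll deg -0.02 j [ 0.44  0.33 -0.51  0.06 -0.73 -1.98]
```

View pics/t21.png

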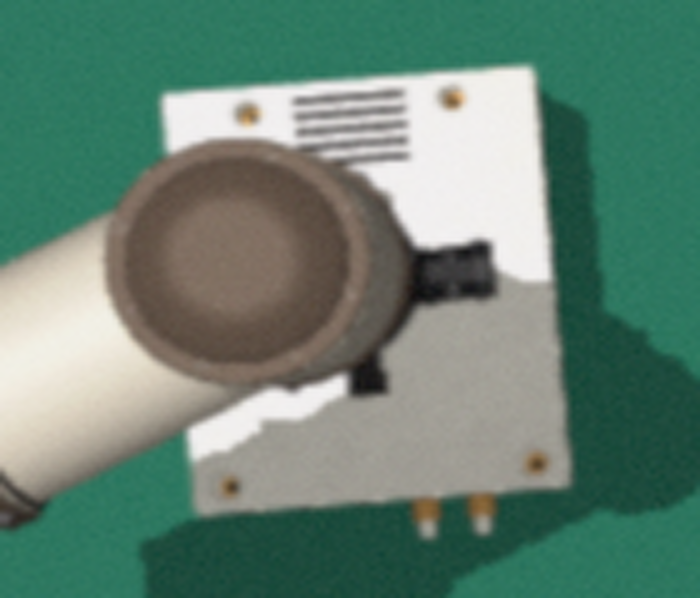

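View pics/s21.png

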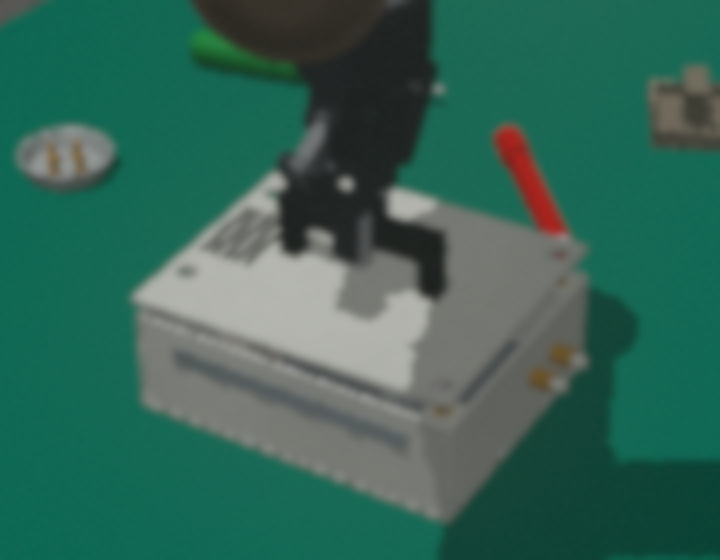

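View pics/w21.png

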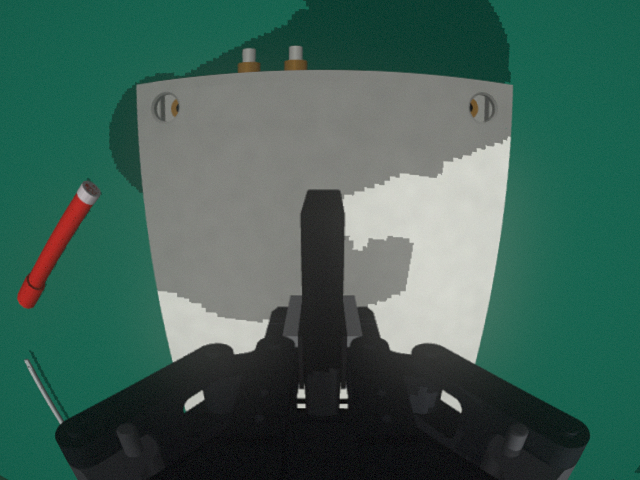

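```bash
cat >> h.py <<'E'
def holecrops(im,i,t,yaw,z0,g,name):
    """crops round each expected hole; green cross=expected hole centre (plate top), red=thread (fixed box pose, top frame)"""
    out=[]
    for p in TH:
        q=np.array(obj(t,np.radians(yaw),p,0)); q[2]=z0-g[0]*(q[0]-t[0])-g[1]*(q[1]-t[1])
        h=proj("top",q,i); th=proj("top",obj([500.43,46.18],np.radians(4.09),p,64),i)
        x0,y0=np.round(h).astype(int)-8; S=20
        c=cv2.resize(np.ascontiguousarray(im[y0:y0+17,x0:x0+17,::-1]),None,fx=S,fy=S,interpolation=cv2.INTER_NEAREST)
        for pt,col in ((h,(0,200,0)),(th,(0,0,255))):
            cv2.drawMarker(c,tuple(int(v) for v in ((pt-[x0,y0]+.5)*S).round()),col,cv2.MARKER_CROSS,30,2)
        r=6/(1310-79)*564.7*S; cv2.circle(c,tuple(int(v) for v in ((h-[x0,y0]+.5)*S).round()),int(r),(0,200,0),1)
        out.append(c)
    g2=np.vstack([np.hstack(out[:2]),np.hstack(out[2:])]); cv2.imwrite(name,cv2.resize(g2,(600,600)))
E
python3 - <<'E'
from h import *
i=arm.camera_info("top"); im=np.load("top21.npy")
s=arm.read_state(); p=s["position"]
# top-frame cover = TCP + offset: grasp TCP(486.8,303.0)->cover top frame (485.32,305.19)
t=p[:2]+[-1.48,2.19]; t=t+np.array([0.0282,0.0123])*4
print(t); holecrops(im,i,t,4.03,p[2]-16.8+4,(0.0282,0.0123),"pics/h21.png")
E
```

```text
[501.00953447  47.58406495]
```

View pics/h21.png

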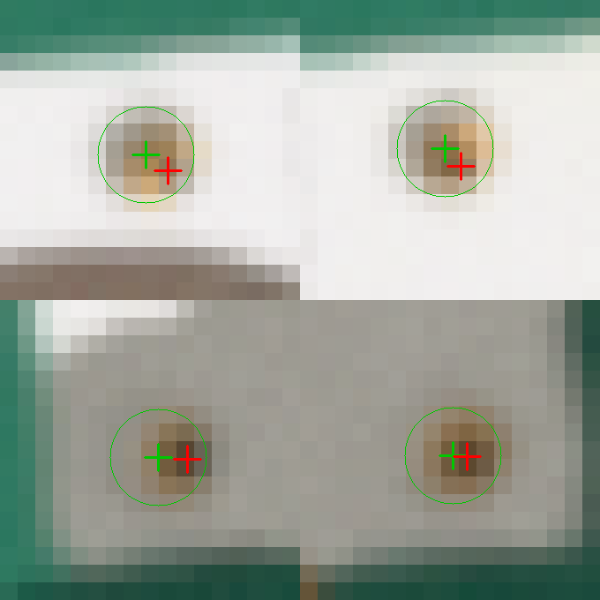

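```bash
python3 - <<'E'
from h import *
plan([501.6,44.2,91],94.1)
cam="side"; i=arm.camera_info(cam); im=arm.get_image(cam); plan([501.6,44.2,91],94.1)
s=arm.read_state(); zc=s["position"][2]-16.8
u=proj("side",[500,45,70],i).astype(int); x0,y0=u[0]-60,u[1]-45; S=6
c=cv2.resize(np.ascontiguousarray(im[y0:y0+90,x0:x0+120,::-1]),None,fx=S,fy=S,interpolation=cv2.INTER_CUBIC)
def mk(p,col): 
    q=(proj("side",p,i)-[x0,y0]+.5)*S; cv2.drawMarker(c,(int(q[0]),int(q[1])),col,cv2.MARKER_CROSS,14,1)
for p in ([100,81],[-100,81],[-100,-81]):
    mk(obj([500.43,46.18],np.radians(4.09),p,64),(0,0,255))
    q=np.array(obj([501,47],np.radians(4.05),p,0)); d=q[:2]-[501,47]
    zz=zc-0.0282*d[0]-0.0123*d[1]; mk([q[0],q[1],zz],(255,0,0)); mk([q[0],q[1],zz+4],(0,255,0)); print(p,zz)
cv2.imwrite("pics/s22.png",c)
E
```

```text
t 18.85 pos [502.4  45.3  92.1] yaw_y 94.08 tilt [ 0.0265 -0.0323] F [ 0.5  0.6 -3.9] w 13.0
tool shift mm [ 0.9 -1.   1.1] roll deg -0.02 j [ 0.44  0.33 -0.51  0.06 -0.73 -1.98]
t 18.9 pos [502.3  45.3  92.1] yaw_y 94.08 tilt [ 0.0264 -0.0323] F [-0.7  0.6 -2.7] w 13.1
tool shift mm [ 0.9 -1.   1.1] roll deg -0.02 j [ 0.44  0.33 -0.51  0.06 -0.73 -1.98]
[100, 81] 71.5781653254066
[-100, 81] 77.37782348258503
[-100, -81] 79.04279523219616
```

View pics/s22.png

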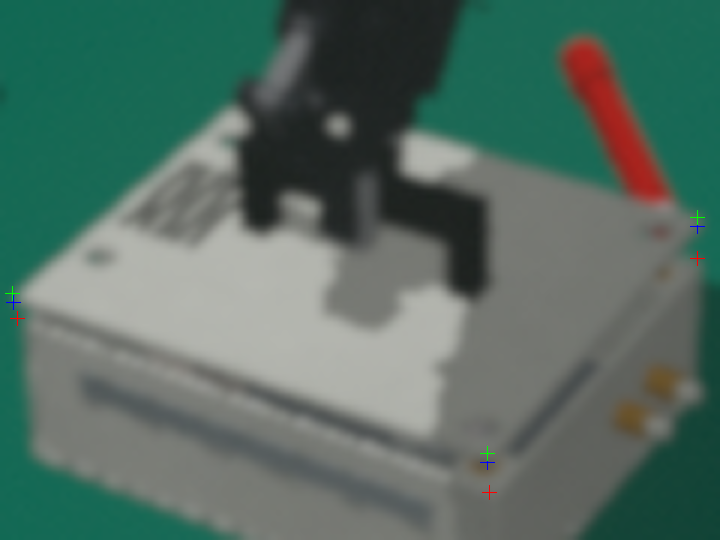

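```bash
python3 - <<'E'
from h import *
s=arm.read_state(); print(s["clock"],np.abs(s["joint_vel"]).max(),s["position"],s["gripper_width"])
print(arm.job_done())
E
```

```text
18.9 0.001942376244261905 [502.34800655  45.32692729  92.11048028] 13.096607948698427
the job is handed in; nothing more can be done
None
```

I laid the new lamp in the empty cradle with its black base in the white lampholder and let go. Then I picked up the cover and held it still over the box, vents at the lampholder end. I handed the job in at 18.9 s while still holding it; no verdict came back.

**Lamp:** after release and lift-off, the wrist picture showed it seated, parallel to the fitted lamp and level with its ends. That is within about 3 mm by eye. I did not measure its final position in numbers.

**Holes:** the top camera showed all four brass inserts through the cover holes, offset about 1 to 1.5 mm (limit 3.5 mm).

**Height and level:** the cover's underside was about 11 mm above the rim at the centre, and roughly 8 to 15 mm at the four holes. Tilt was about 0.03 rad (limit 0.07), with the vent end lower. This comes from the arm's pose readings since the grasp, and the side picture shows a clear gap all round.

**Hold:** gripper opening was 13 mm on the 14 mm bar, with about 3 to 4 N of load on the wrist and the joints practically at rest.

**Disagreements:**
- The wrist and top cameras differed by about 2 mm in y, the same amount for box and cover, so it cancels out.
- The side camera's projection was about 1 to 2 pixels off.
- The tool drifted up to about 0.07 rad off vertical during the work and could not be commanded back. I allowed for it, and it was about 0.04 rad at the end.

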